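Clear the dissecting tray after the biology practical

ROBOT

A 6-joint arm with a two-finger parallel gripper is mounted at the origin on the work surface. World frame = base frame: x ahead of the robot, y to its left, z up, the work surface at z = 0. Lengths are in m, angles in rad, forces in N, time in s.
With the tool pointing down it reaches from about 0.375 to 0.975 m from the base axis. Payload 3.8 kg.
Tool frame: the origin (TCP) lies between the finger pads; the fingertips stand 22 mm ahead of it and the grasp point (between the pads) lies 3 mm ahead of it (bot.finger_overhang is the distance from the TCP to the fingertips, in m); x points along the fingers, y is the direction in which the jaws open and shut, and the axes are right-handed (so a half turn about x gives the same grasp; the last joint's range is limited). The gripper opens to 85 mm and grips with 20 to 120 N. Pads are 22 mm wide; open, the fingers measure 114 mm over their backs; the gripper's body (76 mm by 85 mm) begins 54 mm behind the grasp point. The pads swing forward as they close: fully open they stand 13 mm farther back than shut.
Start: joints at [-1.32, 0.264, 1.604, -0, 1.274, -0.037], TCP at [0.192, -0.647, 0.253] pointing down, gripper open.
Joint ranges: [-2.63, 2.63], [-0.94, 2.18], [0.31, 2.57], [-1.31, 4.45], [0, 2.66], [-2.55, 2.55]. Speed limits (rad/s): [2.57, 2.57, 3.14, 3.14, 3.14, 3.14].

INTERFACE

Orientations are given as a rotation vector (axis times angle).
In Python, from workcell import bot gives the robot as it stands. The module is installed in compiled form; this text tells all that it offers.
- The arm moves only by the tool arm_command, never from a script. Its argument "series" is a list that holds one entry, the list of rows, each a list of 7 numbers: the turn, a rotation vector about the tool's x, y, z in rad, then the shift along the tool's x, y, z in cm, then the opening, from 0 (shut) to 1 (fully open). In form: [[[rx, ry, rz, x, y, z, grip], ...]]. A call has 1 to 10 rows; each row shifts and turns the pose as measured when the row begins, along the tool's axes as they then stand; what a row does not reach is not made up. A row lasts 1/10 s, in which the tool goes at most 50 mm and 8.59 degrees, less where a joint would pass 70% of its speed; a pose out of reach is approached as far as the arm can. A call is refused whole if a number of a shift passes 5 or a number of a turn 0.15, either way. A call with a gripper value outside its range is refused whole. The fingers move at their own pace and stop on an object; "newtons" is the grip in N (left out, the last holds). Time passes only in rows, so rows that do not move let the fingers close. It gives the time, the measured TCP pose, the force and the opening at its end, in the units of the state.
- bot.read_state(): the state, without advancing time (a new reading comes with each control period).
- bot.read_camera(name): name is "scene" or "top"; returns (picture, depth): 384x512x3 uint8, blue, green, red; 384x512 float32, m along the optical axis (not along the pixel's ray), 0 where there is no reading.
- bot.camera_info(name): a dict with "K" (3x3 intrinsics, pixels), "dist_coeffs" ([k1, k2, p1, p2, k3] as OpenCV has them; the pictures are not rectified), "extrinsics" (4x4, takes a point from camera to world coordinates). Camera axes: x right, y down, z forward; pixel columns grow to the right and rows downward; lengths in m; the calibration is good to about 2 mm. A picture is of the moment at which its call begins. camera_info takes no time and is no camera call.
- bot.finish_job(): hands the job in, once; it reports no verdict.
The state is a dict: "time": time; "q": joint angles; "joint_vel": joint speeds; "joint_torque": joint torques, N m; "tool_pos": TCP position; "tcp_rot": TCP orientation; "wrist_force": force on the tool from outside, world axes, zero at the start; "torque": the same for the moment, N m; "width": opening from 0.0 (shut) to 1.0 (fully open).
Only numpy, scipy, OpenCV 4.12 (cv2) and the standard library are available. Lean on these libraries where they do the work, as an engineer would, in place of code of your own. Each camera call takes 0.05 s, during which the arm holds its last target.

TASK

The practical is over: clear the orange dissecting tray. Put the used scalpel away first, before you move anything else, in the yellow sharps tray; then sort the rest, forceps and scissors into the steel instrument tray and both markers into the black pen tray. Lay everything down rather than dropping it, each thing flat on the floor of its tray and not on top of another, and leave the specimen jar and the petri dishes alone.

Things in the scene. Friction and masses are not known exactly. Their poses are not given: they have to be found in the camera images.
- scalpel: Disposable scalpel, blue plastic handle with a steel blade at +x, 142 mm long, handle 110 mm long, 11 mm wide and 7 mm thick, 22 g. Origin: on the underside, 60 mm from the handle's butt (grip it there); x towards the blade, z up. Starts flat in the orange dissecting tray (fixed; floor 4 mm up, rim 22 mm), some 66 mm from its neighbours, within 0.4 rad of world x either way round.
- forceps: Steel dissecting forceps lying on their side, 137 mm long, 9 mm high, rigid, 30 g. Origin: on the underside, midway along; grip here, across the outsides 17 mm apart, parallel from 22 mm behind to 24 mm ahead; x towards the points, z up. Starts flat in the orange dissecting tray (fixed; floor 4 mm up, rim 22 mm), some 66 mm from its neighbours, within 0.4 rad of world x either way round.
- scissors: Steel dissecting scissors, closed, rigid, 143 mm long, two finger rings (together 56 mm wide) at the -x end, 45 g. Origin: on the underside in the middle of the parallel shanks, 12 mm wide, 7 mm thick (grip here); x towards the points, z up. Starts flat in the orange dissecting tray (fixed; floor 4 mm up, rim 22 mm), some 66 mm from its neighbours, within 0.4 rad of world x either way round.
- green_marker: White hexagonal marker pen with a green cap at +x, 143 mm long, 13 mm across the flats, 20 g; it does not roll by itself. Origin: in its middle, on its axis, 6.5 mm above what it lies on; x along it towards the cap. Starts flat in the orange dissecting tray (fixed; floor 4 mm up, rim 22 mm), some 66 mm from its neighbours, within 0.4 rad of world x either way round.
- black_marker: White hexagonal marker pen with a black cap at +x, otherwise like the green one: 143 mm long, 13 mm across the flats, 20 g. Origin: in its middle, on its axis, 6.5 mm above what it lies on; x along it towards the cap. Starts flat in the orange dissecting tray (fixed; floor 4 mm up, rim 22 mm), some 66 mm from its neighbours, within 0.4 rad of world x either way round.
- sharps_tray: Yellow sharps tray with red end tabs, 200 by 130 mm outside, walls 3 mm thick and 22 mm high, floor 3 mm thick. For the scalpel. Fixed. Body origin: centre of its underside on the table; x along its long side (within 0.15 rad of world y), y along its short side, z up. It stands in any one of three places on the robot's left.
- instrument_tray: Steel instrument tray with wire end handles, 210 by 140 mm outside, walls 3 mm thick and 22 mm high, floor 3 mm thick. For forceps and scissors side by side. Fixed. Body origin: centre of its underside on the table; x along its long side (within 0.15 rad of world y), y along its short side, z up. It stands in any one of three places on the robot's left.
- pen_tray: Black plastic pen tray, 200 by 130 mm outside, walls 5 mm thick and 22 mm high, floor 3 mm thick. For the two markers side by side. Fixed. Body origin: centre of its underside on the table; x along its long side (within 0.15 rad of world y), y along its short side, z up. It stands in any one of three places on the robot's left.
- specimen_jar: Bystander: amber glass jar with a white cap, 60 mm across, 85 mm tall, loose, beyond the trays. Origin: centre of its underside. Leave it alone.
- petri_dishes: Bystander: two stacked petri dishes with green contents, 92 mm across, 32 mm high, loose, beyond the trays. Origin: centre of the underside. Leave them alone.

How it is judged:
By the outcome, as a careful person would: the job done as asked, in the order asked, and still so for the second after the job is handed in, with the robot touching nothing.
It also fails if it takes over 118 s, if anything falls off the work surface, if the arm or the gripper's body presses on something with over 40 N, if the wrist force passes 120 N, or if a joint passes its speed limit or range.

## Working session

There is one attempt and no reset: what is moved stays moved. The work goes in short steps, Python scripts to look and compute and a tool call to move; the robot and the scene stay as the last step left them, time stands still between calls to the robot, and variables do not carry over. Pictures are saved under pics/ and viewed, and the job is handed in when it is done.

Besides the shell and the picture viewer there is one more tool, called after ">>>" as name(argument=value, ...), one argument or row to a line, values as JSON. arm_command: Moves the arm, as the interface text tells. Its arguments: {"type":"object","properties":{"series":{"type":"array"},"newtons":{"type":"number"}},"required":["series"]}

```bash
mkdir -p pics; ls; python3 - <<'E'
from workcell import bot
import cv2, numpy as np
np.set_printoptions(precision=4,suppress=True)
s=bot.read_state(); print({k:np.round(v,4) for k,v in s.items()})
for n in ("scene","top"):
    i=bot.camera_info(n); print(n,i["K"],i["dist_coeffs"],i["extrinsics"])
    p,d=bot.read_camera(n); cv2.imwrite(f"pics/{n}0.png",p); np.save(f"{n}0_d.npy",d); cv2.imwrite(f"{n}0_raw.png",p)
print(bot.finger_overhang)
E
```

```text
pics
{'time': np.float64(0.0), 'q': array([-1.3199,  0.2647,  1.6054, -0.    ,  1.2737, -0.0369]), 'joint_vel': array([ 0.0003, -0.0013,  0.0004, -0.002 , -0.001 ,  0.0003]), 'joint_torque': array([ -0.0002, -51.5113, -36.7321,  -0.0001,   0.0132,  -0.    ]), 'tool_pos': array([ 0.1914, -0.6466,  0.252 ]), 'tcp_rot': array([ 2.0677,  0.302 , -2.0682]), 'wrist_force': array([ 0.6943, -0.1912, -0.3214]), 'torque': array([-0.0271, -0.0635, -0.0154]), 'width': np.float64(0.9984)}
scene [[410.2895   0.     255.0772]
 [  0.     410.2895 196.8939]
 [  0.       0.       1.    ]] [0.0326 0.     0.     0.     0.    ] [[ 0.7025  0.5054 -0.5011  1.1301]
 [ 0.7117 -0.5059  0.4874 -0.4959]
 [-0.0072 -0.699  -0.7151  0.8334]
 [ 0.      0.      0.      1.    ]]
top [[353.8025   0.     254.2295]
 [  0.     353.8025 191.2225]
 [  0.       0.       1.    ]] [-0.0823  0.      0.      0.      0.    ] [[-0.0059 -0.9983  0.0578  0.5365]
 [-0.9999  0.0067  0.0132  0.0077]
 [-0.0136 -0.0577 -0.9982  0.9527]
 [ 0.      0.      0.      1.    ]]
0.022
```

View pics/top0.png

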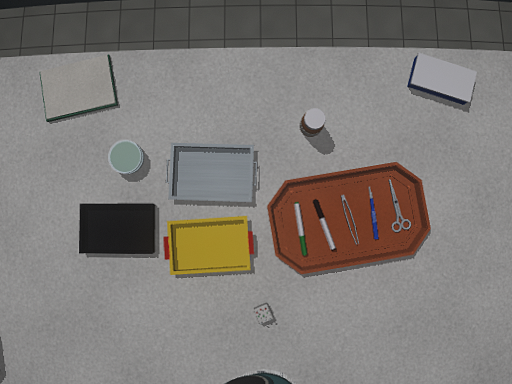

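View pics/scene0.png

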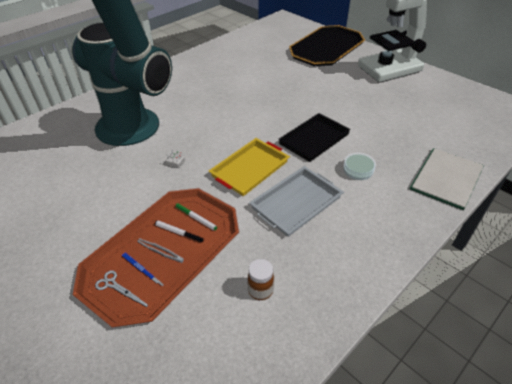

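```bash
cat > h.py <<'E'
import cv2, numpy as np
from workcell import bot
np.set_printoptions(precision=4,suppress=True)
def world(name,px,z):
    i=bot.camera_info(name);K=np.array(i["K"]);D=np.array(i["dist_coeffs"]);E=np.array(i["extrinsics"])
    u=cv2.undistortPoints(np.array(px,float).reshape(-1,1,2),K,D).reshape(-1,2)
    r=np.c_[u,np.ones(len(u))]@E[:3,:3].T
    return E[:3,3]+r*((z-E[2,3])/r[:,2])[:,None]
def wdepth(name,px,d):
    i=bot.camera_info(name);K=np.array(i["K"]);D=np.array(i["dist_coeffs"]);E=np.array(i["extrinsics"])
    u=cv2.undistortPoints(np.array(px,float).reshape(-1,1,2),K,D).reshape(-1,2)
    dd=np.array([d[int(round(b)),int(round(a))] for a,b in px])
    return (np.c_[u,np.ones(len(u))]*dd[:,None])@E[:3,:3].T+E[:3,3]
E
python3 - <<'E'
from h import *
p=cv2.imread("top0_raw.png"); 
cv2.imwrite("pics/c1.png",cv2.resize(p[160:275,270:435],None,fx=4.8,fy=4.8,interpolation=cv2.INTER_CUBIC))
cv2.imwrite("pics/c2.png",cv2.resize(p[135:285,70:270],None,fx=4,fy=4,interpolation=cv2.INTER_CUBIC))
d=np.load("top0_d.npy")
for n,q in dict(table=(200,320),orange=(310,230),steel=(212,175),yel=(210,245),blk=(117,229),o2=(385,240)).items(): print(n,wdepth("top",[q],d))
E
```

```text
table [[ 0.2465  0.1679 -0.0005]]
orange [[ 0.4868 -0.1276  0.0076]]
steel [[0.636  0.1341 0.004 ]]
yel [[0.4479 0.1397 0.0023]]
blk [[0.4908 0.3956 0.001 ]]
o2 [[ 0.4577 -0.3307  0.0029]]
```

View pics/c1.png

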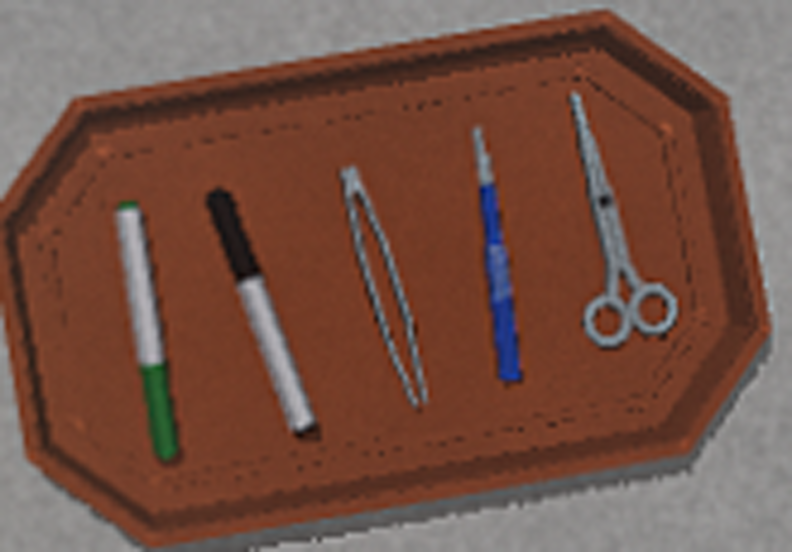

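View pics/c2.png

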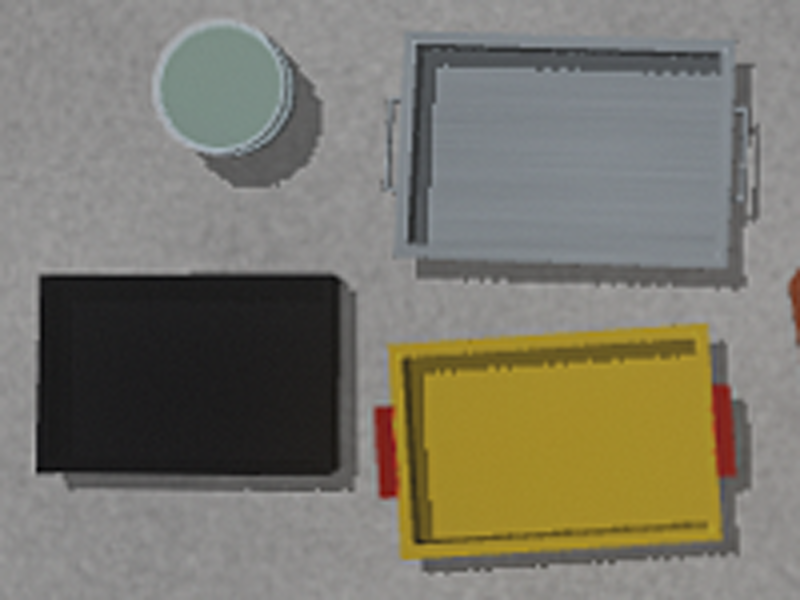

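```bash
python3 - <<'E'
from h import *
from scipy.spatial.transform import Rotation as R
s=bot.read_state(); print(R.from_rotvec(s["tcp_rot"]).as_matrix())
def c1(P): return [(270+(x+.5)/4.8-.5,160+(y+.5)/4.8-.5) for x,y in P]
def c2(P): return [(70+(x+.5)/4-.5,135+(y+.5)/4-.5) for x,y in P]
for n,P in dict(yel=[(389,346),(708,325),(722,540),(403,559)],steel=[(406,33),(736,42),(728,268),(394,255)],blk=[(38,275),(335,274),(335,473),(38,472)]).items():
    w=world("top",c2(P),.022)[:,:2]; e=w[1]-w[0]; e2=w[2]-w[3]
    print(n,w.mean(0),"ang",np.arctan2(*-e[::-1]),np.arctan2(*-e2[::-1]),"len",[np.linalg.norm(w[i]-w[i-1]) for i in range(4)])
p=cv2.imread("top0_raw.png").astype(int); b,g,r=p[...,0],p[...,1],p[...,2]
x0={'green':(290,312,198,262),'black':(310,338,194,253),'forceps':(338,362,190,248),'scalpel':(364,382,183,243),'sciss':(385,415,176,236)}
hs={'green':.0105,'black':.0105,'forceps':.012,'scalpel':.009,'sciss':.009}
# difference from orange colour
col=np.median(p[200:245,305:312].reshape(-1,3),0); print(col)
for n,(a,c,t,u) in x0.items():
    m=np.zeros(p.shape[:2],bool); m[t:u,a:c]=True
    q=p/np.maximum(p.sum(2,keepdims=True),1); cq=col/col.sum()
    f=(np.abs(q-cq).sum(2)>.18)|(p.sum(2)<90)
    f&=m; nl,lab,st,_=cv2.connectedComponentsWithStats(f.astype(np.uint8)); 
    k=[i for i in range(1,nl) if st[i,4]>5]; ys,xs=np.nonzero(np.isin(lab,k))
    w=world("top",np.c_[xs,ys],hs[n])[:,:2]
    (c_,sz,an)=cv2.minAreaRect((w*1000).astype(np.float32))
    mu=w.mean(0); U,S,V=np.linalg.svd(w-mu); v=V[0]*np.sign(V[0,0]); t_=(w-mu)@v
    print(n,len(xs),"mean",mu,"ang",np.arctan2(v[1],v[0]),"mid",mu+v*(t_.max()+t_.min())/2,"len",np.ptp(t_),"wid",np.ptp((w-mu)@[-v[1],v[0]]),"rect",c_,sz,an)
E
```

```text
[[-0.0005  0.2838 -0.9589]
 [ 0.002  -0.9589 -0.2838]
 [-1.     -0.0021 -0.0001]]
yel [0.449  0.1416] ang 1.632179652869894 1.631002838105883 len [np.float64(0.14040129037186125), np.float64(0.21167860748763642), np.float64(0.14064583755799565), np.float64(0.2105034519977958)]
steel [0.6426 0.1347] ang 1.532112126296056 1.526218950402953 len [np.float64(0.14897551423391342), np.float64(0.22137097387541904), np.float64(0.15028112325777812), np.float64(0.22185738556773338)]
blk [0.4945 0.3905] ang 1.5700974369926457 1.574898018482388 len [np.float64(0.132560665261358), np.float64(0.20558835822105626), np.float64(0.13156750473086173), np.float64(0.2044858915716276)]
[ 41.  62. 119.]
green 312 mean [ 0.4934 -0.1008] ang 0.14992818006735256 mid [ 0.4913 -0.1011] len 0.1426722865264063 wid 0.016244274607896278 rect (491.3243408203125, -101.04256439208984) (142.68572998046875, 16.182071685791016) 8.812774658203125
black 301 mean [ 0.4977 -0.1656] ang 0.3457761083712357 mid [ 0.5015 -0.1642] len 0.1426348879872413 wid 0.016206049023014035 rect (501.5080261230469, -164.27786254882812) (142.62901306152344, 16.197139739990234) 19.714515686035156
forceps 195 mean [ 0.5182 -0.2318] ang 0.2851954556183779 mid [ 0.5153 -0.2326] len 0.13685258915156762 wid 0.018953002181507868 rect (515.3704223632812, -232.86306762695312) (136.82672119140625, 18.908016204833984) 16.56801414489746
scalpel 226 mean [ 0.5244 -0.2977] ang 0.11238823042147988 mid [ 0.532  -0.2968] len 0.14314026223058932 wid 0.013572023007802523 rect (532.046142578125, -297.1097412109375) (143.12574768066406, 13.474411010742188) 6.157289981842041
sciss 331 mean [ 0.5334 -0.3645] ang 0.2273174828466876 mid [ 0.5521 -0.3602] len 0.14303424058720496 wid 0.05406446222588146 rect (550.7388916015625, -370.751220703125) (142.9330596923828, 52.79598617553711) 1.1906756162643433
```

```bash
cat > go.py <<'E'
import sys
from h import *
from scipy.spatial.transform import Rotation as R
def go(x,y,z,phi):
    s=bot.read_state(); M=R.from_rotvec(s["tcp_rot"]).as_matrix()
    Y=np.array([np.cos(phi),np.sin(phi),0]);X=np.array([0,0,-1.]);Md=np.c_[X,Y,np.cross(X,Y)]
    d=np.array([x,y,z])-s["tool_pos"]
    print("t",round(float(s["time"]),2),"pos",s["tool_pos"],"q",s["q"],"w",round(float(s["width"]),3),"F",s["wrist_force"])
    print("turn rad",R.from_matrix(M.T@Md).as_rotvec(),"shift-first cm",100*M.T@d,"turn-first cm",100*Md.T@d)
if __name__=="__main__": go(*[float(eval(a)) for a in sys.argv[1:5]])
E
python3 - <<'E'
from h import *
def c1(P): return [(270+(x+.5)/4.8-.5,160+(y+.5)/4.8-.5) for x,y in P]
w=world("top",c1([(574,93),(608,322),(654,308),(613,240),(604,200)]),.009)[:,:2]; m=(w[1]+w[2])/2
print(w,m,np.arctan2(*(w[0]-m)[::-1]))
E
python3 go.py 0.521 -0.298 0.10 "0.1075-np.pi/2"
```

```text
[[ 0.6217 -0.3439]
 [ 0.4933 -0.36  ]
 [ 0.5008 -0.3865]
 [ 0.539  -0.364 ]
 [ 0.5615 -0.3594]] [ 0.497  -0.3733] 0.23105283649030844
t 0.1 pos [ 0.1914 -0.6466  0.2521] q [-1.3199  0.2647  1.6052  0.      1.2737 -0.0369] w 1.001 F [-0.4524  1.4481  0.1661]
turn rad [0.1803 0.0001 0.0021] shift-first cm [ 15.2592 -24.0443 -41.495 ] turn-first cm [ 15.2058 -31.1262 -36.5069]
```

>>> arm_command(
  series=[
    [[0,0,0,1,-2.4,-4.1,0.45],[0,0,0,1,-2.4,-4.1,0.45],[0,0,0,1,-2.4,-4.1,0.45],[0,0,0,1,-2.4,-4.1,0.45],[0,0,0,1,-2.4,-4.1,0.45],[0,0,0,1,-2.4,-4.1,0.45],[0,0,0,1,-2.4,-4.1,0.45],[0,0,0,1,-2.4,-4.1,0.45],[0.09,0,0,0,0,0,0.45],[0.09,0,0,0,0,0,0.45]],
  ],
  newtons=30,
)

```text
time: 1.1
tool_pos: [0.4567, -0.3591, 0.1635]
tcp_rot: [2.168, 0.114, -2.179]
wrist_force: [1.1, -0.3, -0.7]
width: 0.448
```

```bash
python3 go.py 0.521 -0.298 0.10 "0.1075-np.pi/2"
```

```text
t 1.1 pos [ 0.4567 -0.3591  0.1635] q [-0.7096  0.165   1.8957  0.0007  1.0889  0.7622] w 0.448 F [ 1.1494 -0.298  -0.6519]
turn rad [-0.0088  0.0051  0.0062] shift-first cm [ 6.3506 -5.4086 -7.0352] turn-first cm [ 6.3527 -5.3861 -7.0506]
```

>>> arm_command(
  series=[
    [[0,0,0,2,-1.8,-2.3,0.45],[0,0,0,2,-1.8,-2.4,0.45],[0,0,0,2,-1.8,-2.4,0.45],[0,0,0,0,0,0,0.45],[0,0,0,0,0,0,0.45]],
  ],
)

```text
time: 1.6
tool_pos: [0.5234, -0.2947, 0.1]
tcp_rot: [2.165, 0.114, -2.182]
wrist_force: [-0.8, -0.5, 0.9]
width: 0.45
```

```bash
python3 go.py 0.521 -0.298 0.028 "0.1075-np.pi/2"; python3 - <<'E'
from h import *
for n in ("scene","top"):
    p,d=bot.read_camera(n); cv2.imwrite(f"pics/{n}1.png",p)
p=cv2.imread("pics/top1.png")
a=cv2.resize(p[160:275,270:435],None,fx=3,fy=3)
b=cv2.resize(cv2.imread("pics/scene1.png")[180:330,60:250],None,fx=2.3,fy=2.3)
c=np.zeros((max(a.shape[0],b.shape[0]),max(a.shape[1],b.shape[1])*1,3),np.uint8)
H=345; cv2.imwrite("pics/m1.png",np.hstack([cv2.resize(a,(400,300)),cv2.resize(b,(400,300))]))
E
```

```text
t 1.6 pos [ 0.5234 -0.2947  0.1   ] q [-0.5547  0.269   1.8994  0.0008  0.9831  0.9174] w 0.45 F [-0.7558 -0.5273  0.8587]
turn rad [-0.0092  0.0074  0.0066] shift-first cm [7.1949 0.3537 0.2148] turn-first cm [7.1953 0.3038 0.2713]
```

View pics/m1.png

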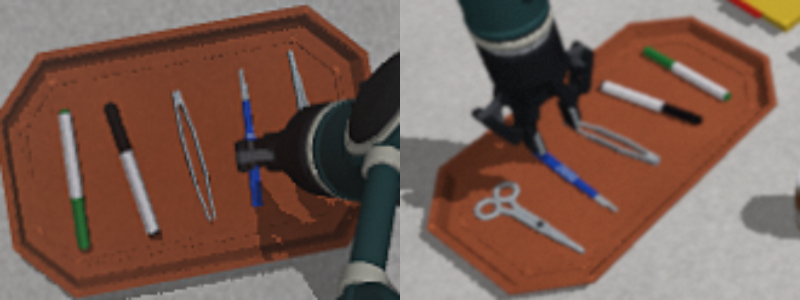

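>>> arm_command(
  series=[
    [[0,0.007,0.007,1,0.3,0.2,0.45],[0,0,0,2,0,0,0.45],[0,0,0,2,0,0,0.45],[0,0,0,1.2,0,0,0.45],[0,0,0,0.5,0,0,0.45],[0,0,0,0.2,0,0,0.45],[0,0,0,0,0,0,0.45]],
  ],
)

```text
time: 2.4
tool_pos: [0.5201, -0.3057, 0.0325]
tcp_rot: [2.18, 0.089, -2.163]
wrist_force: [0.5, -0.1, -0.1]
width: 0.45
```

```bash
python3 go.py 0.521 -0.298 0.028 "0.1075-np.pi/2"
```

```text
t 2.4 pos [ 0.5201 -0.3057  0.0325] q [-0.5717  0.3486  1.9432 -0.0026  0.839   0.9109] w 0.45 F [ 0.4763 -0.1402 -0.1402]
turn rad [-0.0175 -0.0072 -0.0082] shift-first cm [ 0.4442 -0.7635 -0.1601] turn-first cm [ 0.4492 -0.7568 -0.1767]
```

```bash
for i in 1 2 3; do python3 go.py 0.521 -0.298 0.028 "0.1075-np.pi/2"; done
```

```text
t 2.4 pos [ 0.5201 -0.3057  0.0325] q [-0.5717  0.3486  1.9432 -0.0026  0.839   0.9109] w 0.45 F [ 0.4763 -0.1402 -0.1402]
turn rad [-0.0175 -0.0072 -0.0082] shift-first cm [ 0.4442 -0.7635 -0.1601] turn-first cm [ 0.4492 -0.7568 -0.1767]
t 2.4 pos [ 0.5201 -0.3057  0.0325] q [-0.5717  0.3486  1.9432 -0.0026  0.839   0.9109] w 0.45 F [ 0.4763 -0.1402 -0.1402]
turn rad [-0.0175 -0.0072 -0.0082] shift-first cm [ 0.4442 -0.7635 -0.1601] turn-first cm [ 0.4492 -0.7568 -0.1767]
t 2.4 pos [ 0.5201 -0.3057  0.0325] q [-0.5717  0.3486  1.9432 -0.0026  0.839   0.9109] w 0.45 F [ 0.4763 -0.1402 -0.1402]
turn rad [-0.0175 -0.0072 -0.0082] shift-first cm [ 0.4442 -0.7635 -0.1601] turn-first cm [ 0.4492 -0.7568 -0.1767]
```

>>> arm_command(
  series=[
    [[0,0,0,0,0,0,0.45]],
  ],
)

```text
time: 2.5
tool_pos: [0.5204, -0.3061, 0.0331]
tcp_rot: [2.181, 0.088, -2.162]
wrist_force: [-0.8, -0.1, -0.1]
width: 0.452
```

```bash
python3 go.py 0.521 -0.298 0.028 "0.1075-np.pi/2"
```

```text
t 2.5 pos [ 0.5204 -0.3061  0.0331] q [-0.5719  0.348   1.9426 -0.0026  0.8392  0.9108] w 0.452 F [-0.7806 -0.0864 -0.1361]
turn rad [-0.0177 -0.0081 -0.0089] shift-first cm [ 0.5079 -0.8076 -0.1262] turn-first cm [ 0.514  -0.8007 -0.1446]
```

>>> arm_command(
  series=[
    [[-0.01,-0.004,-0.004,0,-0.6,-0.1,0.45],[0,0,0,0,0,0,0.45]],
  ],
)

```text
time: 2.7
tool_pos: [0.5218, -0.3002, 0.0345]
tcp_rot: [2.174, 0.103, -2.161]
wrist_force: [0.6, -0.0, 0.4]
width: 0.45
```

```bash
python3 go.py 0.521 -0.298 0.028 "0.1075-np.pi/2"
```

```text
t 2.7 pos [ 0.5218 -0.3002  0.0345] q [-0.5628  0.3452  1.9433 -0.0016  0.845   0.9087] w 0.45 F [ 0.577  -0.0435  0.4325]
turn rad [-0.0071 -0.0056 -0.006 ] shift-first cm [ 0.6477 -0.2297  0.0637] turn-first cm [ 0.6494 -0.2262  0.0584]
```

>>> arm_command(
  series=[
    [[-0.007,-0.004,-0.004,0.5,-0.2,0,0.45],[0,0,0,0.1,0,0,0.45]],
  ],
)

```text
time: 2.9
tool_pos: [0.5226, -0.2981, 0.0292]
tcp_rot: [2.167, 0.115, -2.161]
wrist_force: [0.4, -0.0, 0.2]
width: 0.452
```

```bash
python3 go.py 0.521 -0.298 0.028 "0.1075-np.pi/2"
```

```text
t 2.9 pos [ 0.5226 -0.2981  0.0292] q [-0.5595  0.3539  1.9434 -0.0006  0.8401  0.9028] w 0.452 F [ 0.4126 -0.013   0.2045]
turn rad [ 0.0014 -0.0029 -0.0029] shift-first cm [ 0.1203 -0.023   0.1544] turn-first cm [ 0.1208 -0.0224  0.1541]
```

>>> arm_command(
  series=[
    [[0,0,0,0.15,0,0,0.1],[0,0,0,0.05,0,0,0],[0,0,0,0,0,0,0],[0,0,0,0,0,0,0]],
  ],
  newtons=30,
)

```text
time: 3.3
tool_pos: [0.5228, -0.298, 0.027]
tcp_rot: [2.167, 0.115, -2.161]
wrist_force: [-0.7, 0.6, 0.7]
width: 0.118
```

```bash
python3 go.py 0.521 -0.298 0.028 "0.1075-np.pi/2"
```

```text
t 3.3 pos [ 0.5228 -0.298   0.027 ] q [-0.5591  0.3573  1.9438 -0.0006  0.8363  0.9028] w 0.118 F [-0.7123  0.5522  0.7263]
turn rad [ 0.0018 -0.003  -0.0029] shift-first cm [-0.1004 -0.015   0.1831] turn-first cm [-0.0998 -0.015   0.1835]
```

>>> arm_command(
  series=[
    [[0,0,0,-0.8,0,0,0],[0,0,0,-1.5,0,0,0],[0,0,0,-2.5,0,0,0],[0,0,0,-2.5,0,0,0],[0,0,0,0,0,0,0]],
  ],
)

```text
time: 3.8
tool_pos: [0.5222, -0.2977, 0.1049]
tcp_rot: [2.167, 0.116, -2.162]
wrist_force: [0.2, -0.4, 0.3]
width: 0.113
```

```bash
python3 go.py 0.449 0.1416 0.10 "1.6316-np.pi/2"; python3 - <<'E'
from h import *
p,d=bot.read_camera("scene"); cv2.imwrite("pics/s2.png",cv2.resize(p[100:330,60:300],None,fx=2.4,fy=2.4))
E
```

```text
t 3.8 pos [ 0.5222 -0.2977  0.1049] q [-0.5594  0.2568  1.9046 -0.0006  0.9771  0.9027] w 0.113 F [ 0.2239 -0.4383  0.2732]
turn rad [-1.5226  0.0001 -0.0034] shift-first cm [  0.3778 -44.4696   2.4923] turn-first cm [  0.4863  -4.6329 -44.2967]
```

View pics/s2.png

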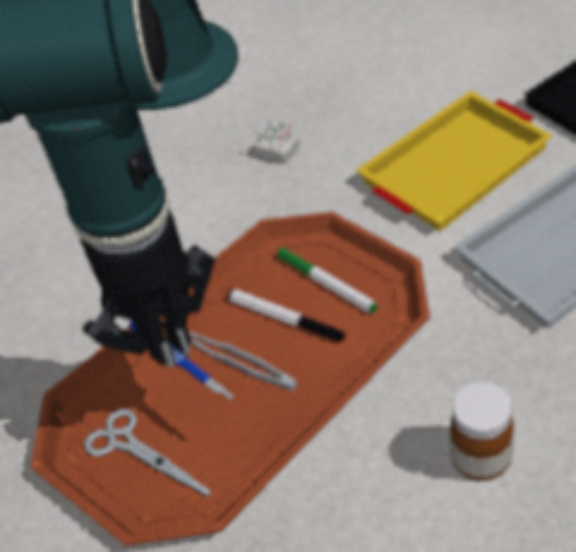

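>>> arm_command(
  series=[
    [[0,0,0,0,-2,0.1,0],[0,0,0,0,-4,0.2,0],[0,0,0,0,-4.4,0.2,0],[0,0,0,0,-4.4,0.2,0],[0,0,0,0,-4.4,0.2,0],[0,0,0,0,-4.4,0.2,0],[0,0,0,0,-4.4,0.2,0],[0,0,0,0,-4.4,0.2,0],[0,0,0,0,-4.4,0.2,0],[0,0,0,0,-2,0.2,0]],
  ],
)

```text
time: 4.85
tool_pos: [0.446, 0.1043, 0.0941]
tcp_rot: [2.155, 0.113, -2.187]
wrist_force: [0.4, -0.3, 0.5]
width: 0.117
```

>>> arm_command(
  series=[
    [[-0.15,0,0,0,0,0,0],[-0.15,0,0,0,0,0,0],[-0.15,0,0,0,0,0,0],[-0.15,0,0,0,0,0,0],[-0.15,0,0,0,0,0,0],[-0.15,0,0,0,0,0,0],[-0.15,0,0,0,0,0,0],[-0.15,0,0,0,0,0,0],[-0.15,0,0,0,0,0,0],[0,0,0,0,0,0,0]],
  ],
)

```text
time: 5.85
tool_pos: [0.423, 0.1126, 0.0809]
tcp_rot: [1.271, 1.183, -1.327]
wrist_force: [0.2, -0.2, -0.7]
width: 0.114
```

```bash
python3 go.py 0.449 0.131 0.10 "1.6316-np.pi/2"
```

```text
t 5.85 pos [0.423  0.1126 0.0809] q [0.1965 0.0225 2.2288 0.0114 0.9329 0.3046] w 0.114 F [ 0.2082 -0.1821 -0.7241]
turn rad [-0.1759  0.0005  0.0436] shift-first cm [-2.0164  2.2867 -2.1155] turn-first cm [-1.9061  2.7069 -1.676 ]
```

>>> arm_command(
  series=[
    [[-0.08,0,0.02,-0.5,1,-1,0],[-0.08,0,0.015,-0.5,1,-0.6,0],[0,0,0,0,0,0,0]],
  ],
)

```text
time: 6.15
tool_pos: [0.4403, 0.1277, 0.0874]
tcp_rot: [1.172, 1.237, -1.191]
wrist_force: [-0.3, 0.0, -0.1]
width: 0.111
```

```bash
python3 go.py 0.449 0.131 0.05 "1.6316-np.pi/2"
```

```text
t 6.15 pos [0.4403 0.1277 0.0874] q [0.227  0.0348 2.201  0.0018 0.9204 0.1862] w 0.111 F [-0.2895  0.0051 -0.1096]
turn rad [-0.0211  0.0012  0.0146] shift-first cm [ 3.7223  0.9341 -0.2983] turn-first cm [ 3.736   0.8857 -0.2748]
```

>>> arm_command(
  series=[
    [[-0.015,0,0.01,1,0.6,-0.2,0],[0,0,0,2,0,0,0],[0,0,0,1,0,0,0],[0,0,0,0,0,0,0]],
  ],
)

```text
time: 6.55
tool_pos: [0.4421, 0.13, 0.0444]
tcp_rot: [1.173, 1.234, -1.187]
wrist_force: [-0.3, 0.0, -0.1]
width: 0.117
```

```bash
python3 go.py 0.449 0.131 0.026 "1.6316-np.pi/2"; python3 - <<'E'
from h import *
p,d=bot.read_camera("scene"); a=cv2.resize(p[100:250,180:380],None,fx=2,fy=2)
p,d=bot.read_camera("top"); b=cv2.resize(p[135:285,70:270],None,fx=2,fy=2)
cv2.imwrite("pics/m3.png",np.hstack([a,b]))
E
```

```text
t 6.55 pos [0.4421 0.13   0.0444] q [0.2318 0.105  2.2253 0.     0.8208 0.1912] w 0.117 F [-0.3155  0.0252 -0.1016]
turn rad [-0.0202  0.0017  0.0094] shift-first cm [ 1.8356  0.7071 -0.0788] turn-first cm [ 1.8423  0.6913 -0.0615]
```

View pics/m3.png

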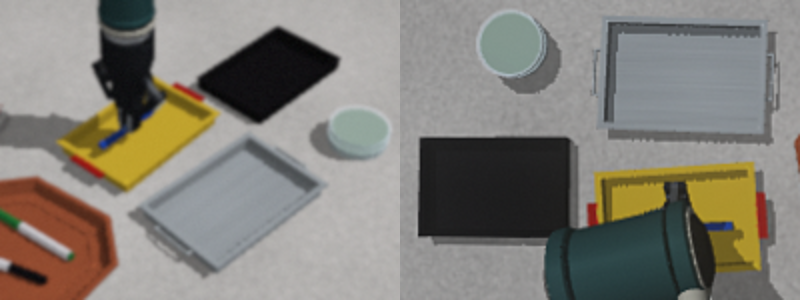

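Scalpel is above the yellow floor, along the tray's long side. Lower and release.

>>> arm_command(
  series=[
    [[-0.012,0,0.008,0.8,0.4,0,0],[0,0,0,0.7,0,0,0],[0,0,0,0,0,0,0]],
  ],
)

```text
time: 6.95
tool_pos: [0.4488, 0.1305, 0.0311]
tcp_rot: [1.172, 1.23, -1.167]
wrist_force: [0.2, 0.1, -0.3]
width: 0.112
```

```bash
python3 go.py 0.449 0.131 0.026 "1.6316-np.pi/2"
```

```text
t 6.95 pos [0.4488 0.1305 0.0311] q [ 0.2308  0.1317  2.2276 -0.0022  0.7781  0.1795] w 0.112 F [ 0.1844  0.1162 -0.268 ]
turn rad [-0.0079  0.0008 -0.0045] shift-first cm [ 0.5106  0.0197 -0.0454] turn-first cm [ 0.5106  0.0224 -0.0448]
```

>>> arm_command(
  series=[
    [[0,0,-0.003,0.3,0,0,0],[0,0,0,0.15,0,0,0],[0,0,0,0.05,0,0,0]],
  ],
)

```text
time: 7.25
tool_pos: [0.4493, 0.1306, 0.026]
tcp_rot: [1.171, 1.232, -1.169]
wrist_force: [0.3, -0.6, -0.7]
width: 0.115
```

```bash
python3 go.py 0.449 0.131 0.026 "1.6316-np.pi/2"
```

```text
t 7.25 pos [0.4493 0.1306 0.026 ] q [ 0.2302  0.1429  2.2272 -0.0014  0.7697  0.1789] w 0.115 F [ 0.2961 -0.5815 -0.6984]
turn rad [-0.0085  0.0006 -0.002 ] shift-first cm [ 0.0041 -0.0321 -0.045 ] turn-first cm [ 0.0042 -0.0317 -0.0453]
```

>>> arm_command(
  series=[
    [[0,0,0,0,0,0,0.3],[0,0,0,0,0,0,0.3],[0,0,0,-0.5,0,0,0.3],[0,0,0,-2,0,0,0.3],[0,0,0,-3,0,0,0.4],[0,0,0,-3,0,0,0.45],[0,0,0,0,0,0,0.45]],
  ],
)

```text
time: 7.95
tool_pos: [0.4487, 0.1305, 0.1147]
tcp_rot: [1.17, 1.233, -1.171]
wrist_force: [0.9, 0.3, -0.3]
width: 0.453
```

```bash
python3 go.py 0.5154 -0.2327 0.10 "0.287-np.pi/2"
```

```text
t 7.95 pos [0.4487 0.1305 0.1147] q [ 0.2304  0.0035  2.1727 -0.0012  0.9653  0.1788] w 0.453 F [ 0.9454  0.3415 -0.2561]
turn rad [ 1.3361  0.0006 -0.0009] shift-first cm [ 1.5076  4.7678 36.6175] turn-first cm [ 1.4716 36.7237  3.8797]
```

>>> arm_command(
  series=[
    [[0,0,0,0,0.5,4,0.45],[0,0,0,0,0.5,4.5,0.45],[0,0,0,0,0.5,4.5,0.45],[0,0,0,0,0.5,4.5,0.45],[0,0,0,0,0.5,4.5,0.45],[0,0,0,0,0.5,4.5,0.45],[0,0,0,0,0.5,4.5,0.45],[0,0,0,0,0.5,4,0.45],[0,0,0,0,0.5,2,0.45],[0,0,0,0,0,0,0.45]],
  ],
)

```text
time: 8.95
tool_pos: [0.5165, -0.2492, 0.1148]
tcp_rot: [1.17, 1.231, -1.162]
wrist_force: [0.3, 0.5, 0.2]
width: 0.451
```

>>> arm_command(
  series=[
    [[0.14,0,0,0,0,0,0.45],[0.14,0,0,0,0,0,0.45],[0.14,0,0,0,0,0,0.45],[0.14,0,0,0,0,0,0.45],[0.14,0,0,0,0,0,0.45],[0.14,0,0,0,0,0,0.45],[0.14,0,0,0,0,0,0.45],[0.14,0,0,0,0,0,0.45],[0.14,0,0,0,0,0,0.45],[0,0,0,0,0,0,0.45]],
  ],
)

```text
time: 9.95
tool_pos: [0.5092, -0.2365, 0.108]
tcp_rot: [2.048, 0.345, -2.058]
wrist_force: [-0.1, -0.3, -0.8]
width: 0.451
```

```bash
python3 go.py 0.5154 -0.2327 0.07 "0.287-np.pi/2"; python3 - <<'E'
from h import *
p,d=bot.read_camera("top"); b=cv2.resize(p[135:285,70:440],None,fx=2,fy=2)
cv2.imwrite("pics/t4.png",b);cv2.imwrite("pics/t4z.png",cv2.resize(p[185:285,155:260],None,fx=5,fy=5))
E
```

```text
t 9.95 pos [ 0.5092 -0.2365  0.108 ] q [-0.4831  0.1921  1.9784  0.0081  0.9821  0.7623] w 0.451 F [-0.1353 -0.2693 -0.8364]
turn rad [0.0338 0.0029 0.0125] shift-first cm [ 3.8006 -0.1192 -0.7194] turn-first cm [ 3.8007 -0.1908 -0.703 ]
```

View pics/t4.png

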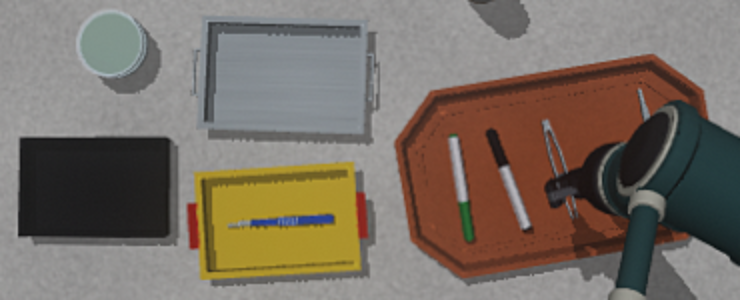

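View pics/t4z.png

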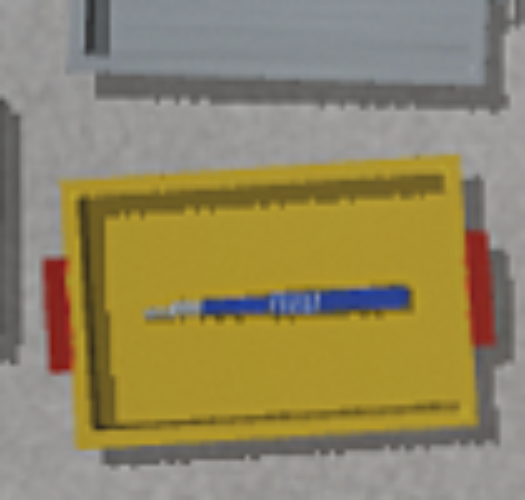

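>>> arm_command(
  series=[
    [[0.02,0,0.008,1,-0.1,-0.5,0.45],[0,0,0,2,0,0,0.45],[0,0,0,1.5,0,0,0.45],[0,0,0,1,0,0,0.45],[0,0,0,0.5,0,0,0.45],[0,0,0,0,0,0,0.45]],
  ],
)

```text
time: 10.6
tool_pos: [0.5129, -0.2309, 0.0453]
tcp_rot: [2.047, 0.335, -2.055]
wrist_force: [0.5, 0.1, -0.2]
width: 0.448
```

```bash
python3 go.py 0.5154 -0.2327 0.027 "0.287-np.pi/2"
```

```text
t 10.6 pos [ 0.5129 -0.2309  0.0453] q [-0.4682  0.2739  2.0153  0.0021  0.8584  0.7819] w 0.448 F [ 0.5369  0.1088 -0.2082]
turn rad [0.0324 0.0032 0.0053] shift-first cm [ 1.8316  0.2603 -0.1882] turn-first cm [ 1.8335  0.2444 -0.1905]
```

>>> arm_command(
  series=[
    [[0.03,0.002,0.004,0.8,0.2,-0.15,0.45],[0.003,0,0,0.7,0,0,0.45],[0,0,0,0.2,0,0,0.45]],
  ],
)

```text
time: 10.9
tool_pos: [0.5161, -0.233, 0.0291]
tcp_rot: [2.068, 0.298, -2.067]
wrist_force: [-0.1, -0.2, -0.6]
width: 0.449
```

```bash
python3 go.py 0.5154 -0.2327 0.027 "0.287-np.pi/2"
```

```text
t 10.9 pos [ 0.5161 -0.233   0.0291] q [-0.4682  0.3     2.0187  0.0002  0.8222  0.8156] w 0.449 F [-0.0693 -0.2464 -0.5757]
turn rad [-0.0001 -0.0006 -0.0004] shift-first cm [ 0.2121 -0.0503  0.0536] turn-first cm [ 0.2122 -0.0502  0.0534]
```

>>> arm_command(
  series=[
    [[0,0,0,0.15,0,0,0.2],[0,0,0,0.05,0,0,0],[0,0,0,0,0,0,0],[0,0,0,0,0,0,0]],
  ],
)

```text
time: 11.3
tool_pos: [0.5168, -0.2335, 0.0282]
tcp_rot: [2.068, 0.298, -2.064]
wrist_force: [0.0, 0.5, -0.4]
width: 0.177
```

>>> arm_command(
  series=[
    [[0,0,0,-0.8,0,0,0],[0,0,0,-1.5,0,0,0],[0,0,0,-2.5,0,0,0],[0,0,0,-3,0,0,0],[0,0,0,-1,0,0,0],[0,0,0,0,0,0,0]],
  ],
)

```text
time: 11.9
tool_pos: [0.5168, -0.2336, 0.1234]
tcp_rot: [2.069, 0.298, -2.062]
wrist_force: [0.1, -0.2, -0.1]
width: 0.181
```

```bash
python3 go.py 0.6726 0.1334 0.12 "-0.042"
```

```text
t 11.9 pos [ 0.5168 -0.2336  0.1234] q [-0.4685  0.1756  1.9653  0.0002  0.9968  0.8139] w 0.181 F [ 0.0528 -0.1861 -0.0515]
turn rad [-1.2405 -0.001  -0.004 ] shift-first cm [  0.3398 -30.7534 -25.3679] turn-first cm [  0.3426  14.0245 -37.3178]
```

>>> arm_command(
  series=[
    [[0,0,0,0,-2.5,-2,0],[0,0,0,0,-3.3,-2.7,0],[0,0,0,0,-3.3,-2.7,0],[0,0,0,0,-3.3,-2.7,0],[0,0,0,0,-3.3,-2.7,0],[0,0,0,0,-3.3,-2.7,0],[0,0,0,0,-3.3,-2.7,0],[0,0,0,0,-3.3,-2.7,0],[0,0,0,0,-3,-2.5,0],[0,0,0,0,-2,-1.6,0]],
  ],
)

```text
time: 12.9
tool_pos: [0.6701, 0.14, 0.1132]
tcp_rot: [2.063, 0.289, -2.076]
wrist_force: [0.9, 0.1, -0.2]
width: 0.183
```

>>> arm_command(
  series=[
    [[-0.13,0,0,-0.1,0,0,0],[-0.13,0,0,-0.1,0,0,0],[-0.13,0,0,-0.1,0,0,0],[-0.13,0,0,-0.1,0,0,0],[-0.13,0,0,-0.1,0,0,0],[-0.13,0,0,-0.1,0,0,0],[-0.13,0,0,-0.1,0,0,0],[-0.13,0,0,-0.1,0,0,0],[-0.13,0,0,-0.1,0,0,0],[0,0,0,0,0,0,0]],
  ],
)

```text
time: 13.9
tool_pos: [0.6627, 0.1456, 0.1052]
tcp_rot: [1.239, 1.192, -1.28]
wrist_force: [-0.7, 0.4, -0.5]
width: 0.179
```

```bash
python3 go.py 0.6726 0.1334 0.06 "-0.042"
```

```text
t 13.9 pos [0.6627 0.1456 0.1052] q [ 0.1806  0.4049  1.7044 -0.0023  1.0598  0.2468] w 0.179 F [-0.7082  0.4165 -0.5389]
turn rad [-0.0231  0.0083  0.0264] shift-first cm [4.501  1.1878 1.1162] turn-first cm [4.5208 1.0424 1.1795]
```

>>> arm_command(
  series=[
    [[-0.015,0.005,0.015,1.5,0.8,0.8,0],[0,0,0,2,0,0,0],[0,0,0,1,0,0,0],[0,0,0,0,0,0,0]],
  ],
)

```text
time: 14.3
tool_pos: [0.6681, 0.1366, 0.0559]
tcp_rot: [1.245, 1.188, -1.266]
wrist_force: [0.3, 0.2, 0.1]
width: 0.18
```

```bash
python3 go.py 0.6726 0.1334 0.0272 "-0.042"
```

```text
t 14.3 pos [0.6681 0.1366 0.0559] q [ 0.1655  0.4569  1.733  -0.0009  0.9661  0.2268] w 0.18 F [0.3313 0.1621 0.0986]
turn rad [-0.0188  0.0038  0.0139] shift-first cm [2.8654 0.504  0.2789] turn-first cm [2.8709 0.4588 0.2988]
```

>>> arm_command(
  series=[
    [[-0.015,0.003,0.01,1,0.4,0.2,0],[0,0,0,0.8,0,0,0],[0,0,0,0.3,0,0,0],[0,0,0,0,0,0,0]],
  ],
)

```text
time: 14.7
tool_pos: [0.6725, 0.1344, 0.0338]
tcp_rot: [1.242, 1.188, -1.245]
wrist_force: [-0.1, -0.4, 0.2]
width: 0.183
```

```bash
python3 go.py 0.6726 0.1334 0.0272 "-0.042"
```

```text
t 14.7 pos [0.6725 0.1344 0.0338] q [0.1609 0.483  1.7422 0.0001 0.9188 0.2074] w 0.183 F [-0.1026 -0.4395  0.2293]
turn rad [-0.0045  0.0004  0.0024] shift-first cm [0.6575 0.0118 0.1001] turn-first cm [0.6574 0.0098 0.1004]
```

>>> arm_command(
  series=[
    [[0,0,0.002,0.4,0,0,0],[0,0,0,0.2,0,0,0],[0,0,0,0.05,0,0,0]],
  ],
)

```text
time: 15.0
tool_pos: [0.6735, 0.1347, 0.028]
tcp_rot: [1.244, 1.185, -1.242]
wrist_force: [0.7, -0.1, 0.3]
width: 0.183
```

```bash
python3 go.py 0.6726 0.1334 0.0272 "-0.042"
```

```text
t 15.0 pos [0.6735 0.1347 0.028 ] q [ 0.1613  0.4894  1.7453 -0.0004  0.9051  0.2083] w 0.183 F [ 0.6919 -0.1291  0.2923]
turn rad [-0.0047 -0.     -0.0018] shift-first cm [ 0.081  -0.0815  0.1333] turn-first cm [ 0.0812 -0.082   0.1329]
```

>>> arm_command(
  series=[
    [[0,0,0,0.08,0,0,0],[0,0,0,0,0,0,0.32],[0,0,0,0,0,0,0.32],[0,0,0,-0.5,0,0,0.32],[0,0,0,-2,0,0,0.32],[0,0,0,-3,0,0,0.4],[0,0,0,-3,0,0,0.45],[0,0,0,0,0,0,0.45]],
  ],
)

```text
time: 15.8
tool_pos: [0.6732, 0.1348, 0.116]
tcp_rot: [1.244, 1.186, -1.243]
wrist_force: [0.9, 0.3, 0.6]
width: 0.451
```

```bash
python3 go.py 0.54 -0.3635 0.10 "0.231-np.pi/2"
```

```text
t 15.8 pos [0.6732 0.1348 0.116 ] q [ 0.1615  0.3919  1.7005 -0.0004  1.048   0.2084] w 0.451 F [0.8766 0.2998 0.6236]
turn rad [ 1.2931 -0.0007 -0.0011] shift-first cm [  1.5861 -10.9829  50.3959] turn-first cm [ 1.5964 45.4541 24.3776]
```

>>> arm_command(
  series=[
    [[0,0,0,0,-0.9,3.5,0.45],[0,0,0,0,-1,4.7,0.45],[0,0,0,0,-1,4.7,0.45],[0,0,0,0,-1,4.7,0.45],[0,0,0,0,-1,4.7,0.45],[0,0,0,0,-1,4.7,0.45],[0,0,0,0,-1,4.7,0.45],[0,0,0,0,-1,4.7,0.45],[0,0,0,0,-1,4.7,0.45],[0,0,0,0,-1,4.7,0.45]],
  ],
)

```text
time: 16.8
tool_pos: [0.5522, -0.3265, 0.1136]
tcp_rot: [1.24, 1.189, -1.228]
wrist_force: [0.7, 0.3, -0.4]
width: 0.451
```

>>> arm_command(
  series=[
    [[0,0,0,0,-0.5,3,0.45],[0.14,0,0,-0.1,0,0,0.45],[0.14,0,0,-0.1,0,0,0.45],[0.14,0,0,-0.1,0,0,0.45],[0.14,0,0,-0.1,0,0,0.45],[0.14,0,0,-0.1,0,0,0.45],[0.14,0,0,-0.1,0,0,0.45],[0.14,0,0,-0.1,0,0,0.45],[0.14,0,0,-0.1,0,0,0.45],[0,0,0,0,0,0,0.45]],
  ],
)

```text
time: 17.8
tool_pos: [0.5385, -0.3655, 0.1148]
tcp_rot: [2.03, 0.372, -2.025]
wrist_force: [0.4, -0.0, 0.8]
width: 0.451
```

```bash
python3 go.py 0.54 -0.3635 0.07 "0.231-np.pi/2"; python3 - <<'E'
from h import *
p,d=bot.read_camera("top"); cv2.imwrite("pics/t5.png",cv2.resize(p[135:285,70:440],None,fx=2,fy=2))
cv2.imwrite("pics/t5z.png",cv2.resize(p[135:215,160:265],None,fx=5,fy=5))
p,d=bot.read_camera("scene"); cv2.imwrite("pics/s5.png",cv2.resize(p[100:330,60:350],None,fx=2,fy=2))
E
```

```text
t 17.8 pos [ 0.5385 -0.3655  0.1148] q [-0.6369  0.3336  1.7829  0.0055  1.0268  0.5722] w 0.451 F [ 0.405  -0.0104  0.8094]
turn rad [ 0.1279 -0.0028  0.0042] shift-first cm [ 4.4851 -0.1194 -0.1933] turn-first cm [ 4.484  -0.1625 -0.1877]
```

View pics/t5.png

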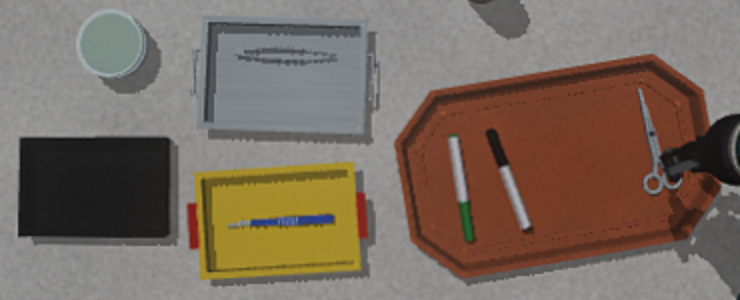

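View pics/s5.png

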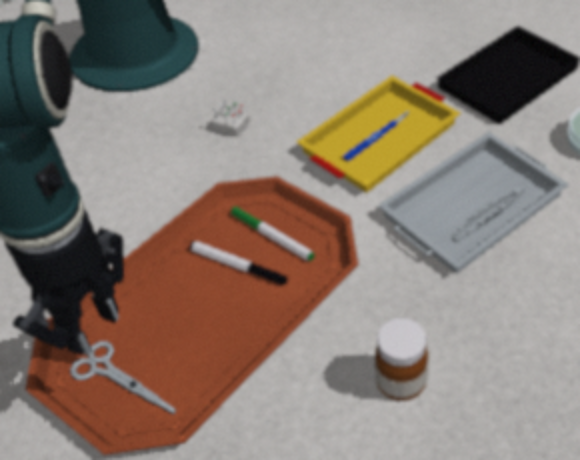

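View pics/t5z.png

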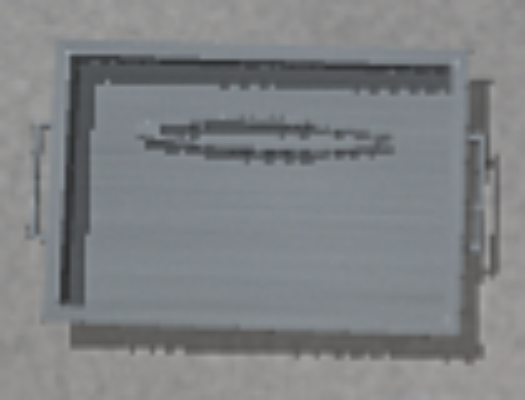

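>>> arm_command(
  series=[
    [[0.12,0,0.003,1,-0.1,-0.1,0.45],[0,0,0,2,0,0,0.45],[0,0,0,1.5,0,0,0.45],[0,0,0,1,0,0,0.45],[0,0,0,1,0,0,0.45],[0,0,0,0,0,0,0.45]],
  ],
)

```text
time: 18.5
tool_pos: [0.5395, -0.3641, 0.0467]
tcp_rot: [2.092, 0.264, -2.085]
wrist_force: [-0.2, 1.4, -0.4]
width: 0.448
```

```bash
python3 go.py 0.54 -0.3635 0.027 "0.231-np.pi/2"
```

```text
t 18.5 pos [ 0.5395 -0.3641  0.0467] q [-0.6334  0.4099  1.8225  0.0036  0.9079  0.6846] w 0.448 F [-0.1836  1.4358 -0.3629]
turn rad [ 0.0196 -0.0031  0.0008] shift-first cm [ 1.9748 -0.0486 -0.059 ] turn-first cm [ 1.9746 -0.0513 -0.0641]
```

>>> arm_command(
  series=[
    [[0.015,0,0,0.8,0,0,0.45],[0,0,0,0.8,0,0,0.45],[0,0,0,0.3,0,0,0.45]],
  ],
)

```text
time: 18.8
tool_pos: [0.5406, -0.3649, 0.0277]
tcp_rot: [2.102, 0.247, -2.092]
wrist_force: [-0.0, -0.6, -0.5]
width: 0.449
```

```bash
python3 go.py 0.54 -0.3635 0.027 "0.231-np.pi/2"
```

```text
t 18.8 pos [ 0.5406 -0.3649  0.0277] q [-0.6334  0.4349  1.8288  0.0037  0.874   0.7001] w 0.449 F [-0.0461 -0.584  -0.5366]
turn rad [ 0.0039 -0.0047 -0.0011] shift-first cm [ 0.0662 -0.1528  0.0223] turn-first cm [ 0.0665 -0.1527  0.0226]
```

>>> arm_command(
  series=[
    [[0,-0.002,0,0.05,-0.1,0,0.2],[0,0,0,0,0,0,0],[0,0,0,0,0,0,0],[0,0,0,0,0,0,0]],
  ],
)

```text
time: 19.2
tool_pos: [0.5407, -0.364, 0.0274]
tcp_rot: [2.099, 0.246, -2.093]
wrist_force: [-0.0, -0.3, 0.1]
width: 0.124
```

>>> arm_command(
  series=[
    [[0,0,0,-0.8,0,0,0],[0,0,0,-1.5,0,0,0],[0,0,0,-2.5,0,0,0],[0,0,0,-3,0,0,0],[0,0,0,-1,0,0,0],[0,0,0,0,0,0,0]],
  ],
)

```text
time: 19.8
tool_pos: [0.5409, -0.3644, 0.1232]
tcp_rot: [2.101, 0.244, -2.09]
wrist_force: [-0.4, -1.3, -0.8]
width: 0.126
```

```bash
python3 go.py 0.6096 0.130 0.12 "-0.042";  python3 - <<'E'
from h import *
p,d=bot.read_camera("scene"); cv2.imwrite("pics/s6.png",cv2.resize(p[180:330,40:240],None,fx=3,fy=3))
E
```

```text
t 19.8 pos [ 0.5409 -0.3644  0.1232] q [-0.6317  0.3232  1.7796  0.0014  1.0332  0.7032] w 0.126 F [-0.3567 -1.286  -0.7775]
turn rad [-1.2936 -0.0017 -0.0059] shift-first cm [  0.2403 -46.4784 -18.2024] turn-first cm [  0.3193   4.7921 -49.6846]
```

View pics/s6.png

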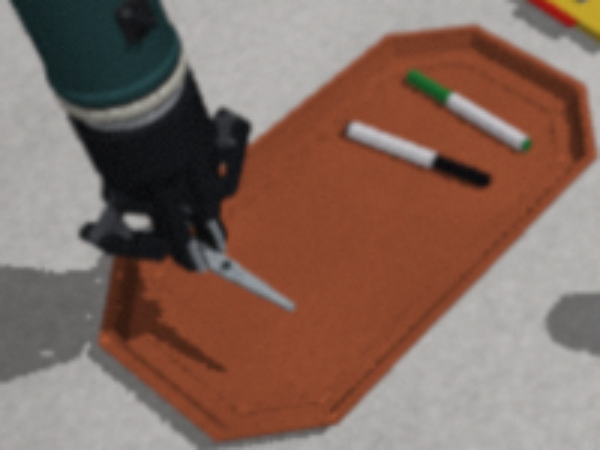

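>>> arm_command(
  series=[
    [[0,0,0,0,-2.5,-1,0],[0,0,0,0,-4.3,-1.7,0],[0,0,0,0,-4.3,-1.7,0],[0,0,0,0,-4.3,-1.7,0],[0,0,0,0,-4.3,-1.7,0],[0,0,0,0,-4.3,-1.7,0],[0,0,0,0,-4.3,-1.7,0],[0,0,0,0,-4.3,-1.7,0],[0,0,0,0,-4.3,-1.7,0],[0,0,0,0,-4.3,-1.7,0]],
  ],
)

```text
time: 20.85
tool_pos: [0.5981, 0.0839, 0.1078]
tcp_rot: [2.091, 0.235, -2.115]
wrist_force: [1.5, -0.6, -0.7]
width: 0.122
```

>>> arm_command(
  series=[
    [[0,0,0,0,-2.5,-1,0],[-0.14,0,0,-0.1,0,0,0],[-0.14,0,0,-0.1,0,0,0],[-0.14,0,0,-0.1,0,0,0],[-0.14,0,0,-0.1,0,0,0],[-0.14,0,0,-0.1,0,0,0],[-0.14,0,0,-0.1,0,0,0],[-0.14,0,0,-0.1,0,0,0],[-0.14,0,0,-0.1,0,0,0],[0,0,0,0,0,0,0]],
  ],
)

```text
time: 21.85
tool_pos: [0.5911, 0.1196, 0.0975]
tcp_rot: [1.311, 1.146, -1.367]
wrist_force: [-0.4, 1.0, -0.0]
width: 0.12
```

```bash
python3 go.py 0.609 0.124 0.07 "-0.042"
```

```text
t 21.85 pos [0.5911 0.1196 0.0975] q [0.1573 0.292  1.8752 0.0023 1.013  0.3273] w 0.12 F [-0.4314  1.0441 -0.0117]
turn rad [-0.1293  0.0082  0.0377] shift-first cm [ 2.68    1.7911 -0.7694] turn-first cm [ 2.7526  1.7718 -0.5165]
```

>>> arm_command(
  series=[
    [[-0.11,0.005,0.025,0,1.3,-0.5,0],[0,0,0,1,0,0,0],[0,0,0,1,0,0,0],[0,0,0,0,0,0,0]],
  ],
)

```text
time: 22.25
tool_pos: [0.601, 0.1216, 0.0711]
tcp_rot: [1.25, 1.186, -1.28]
wrist_force: [-0.2, 0.3, -0.2]
width: 0.12
```

```bash
python3 go.py 0.609 0.124 0.0265 "-0.042"
```

```text
t 22.25 pos [0.601  0.1216 0.0711] q [ 0.159   0.3305  1.8805 -0.      0.9513  0.2317] w 0.12 F [-0.1841  0.2983 -0.1987]
turn rad [-0.0307  0.0045  0.0203] shift-first cm [ 4.4399  0.8749 -0.3191] turn-first cm [ 4.4581  0.7938 -0.2736]
```

>>> arm_command(
  series=[
    [[-0.025,0.003,0.015,1,0.7,-0.2,0],[0,0,0,1,0,0,0],[0,0,0,1,0,0,0],[0,0,0,0,0,0,0]],
  ],
)

```text
time: 22.65
tool_pos: [0.6051, 0.1226, 0.037]
tcp_rot: [1.242, 1.189, -1.258]
wrist_force: [0.4, 0.2, -0.7]
width: 0.122
```

```bash
python3 go.py 0.609 0.124 0.0265 "-0.042"
```

```text
t 22.65 pos [0.6051 0.1226 0.037 ] q [ 0.1597  0.3759  1.8939 -0.0004  0.8826  0.2144] w 0.122 F [ 0.3856  0.1929 -0.6647]
turn rad [-0.0124  0.0026  0.0105] shift-first cm [ 1.044   0.388  -0.1683] turn-first cm [ 1.0485  0.3791 -0.1609]
```

>>> arm_command(
  series=[
    [[-0.008,0.002,0.008,0.2,0.3,-0.1,0],[0,0,0,0.3,0,0,0],[0,0,0,0.1,0,0,0]],
  ],
)

```text
time: 22.95
tool_pos: [0.6084, 0.1234, 0.0308]
tcp_rot: [1.243, 1.188, -1.246]
wrist_force: [-1.1, 0.4, -0.9]
width: 0.12
```

```bash
python3 go.py 0.609 0.124 0.0265 "-0.042"
```

```text
t 22.95 pos [0.6084 0.1234 0.0308] q [ 0.16    0.385   1.8951 -0.      0.8636  0.2071] w 0.12 F [-1.136   0.4223 -0.9205]
turn rad [-0.0051  0.0004  0.0021] shift-first cm [ 0.4284  0.0572 -0.061 ] turn-first cm [ 0.4285  0.0566 -0.0605]
```

>>> arm_command(
  series=[
    [[0,0,0.001,0.25,0,0,0],[0,0,0,0.12,0,0,0],[0,0,0,0.05,0,0,0]],
  ],
)

```text
time: 23.25
tool_pos: [0.6089, 0.1235, 0.0271]
tcp_rot: [1.244, 1.186, -1.244]
wrist_force: [-0.1, 0.2, 0.2]
width: 0.123
```

```bash
python3 go.py 0.609 0.124 0.0265 "-0.042"
```

```text
t 23.25 pos [0.6089 0.1235 0.0271] q [ 0.1601  0.3897  1.897  -0.0003  0.8547  0.2077] w 0.123 F [-0.1025  0.2009  0.1736]
turn rad [-0.0054  0.0002 -0.0002] shift-first cm [ 0.0578  0.003  -0.0486] turn-first cm [ 0.0578  0.0033 -0.0486]
```

>>> arm_command(
  series=[
    [[0,0,0,0.06,0,0,0],[0,0,0,0,0,0,0.26],[0,0,0,0,0,0,0.26],[0,0,0,-0.5,0,0,0.26],[0,0,0,-2,0,0,0.26],[0,0,0,-3,0,0,0.4],[0,0,0,-3,0,0,0.45],[0,0,0,0,0,0,0.45]],
  ],
)

```text
time: 24.05
tool_pos: [0.6086, 0.1234, 0.1149]
tcp_rot: [1.243, 1.187, -1.245]
wrist_force: [0.1, 0.6, 0.4]
width: 0.455
```

```bash
python3 go.py 0.5015 -0.1643 0.10 "0.344-np.pi/2"
```

```text
t 24.05 pos [0.6086 0.1234 0.1149] q [ 0.1602  0.2822  1.8507 -0.0003  1.0101  0.2078] w 0.455 F [0.1461 0.6393 0.3987]
turn rad [1.1793 0.0012 0.0008] shift-first cm [ 1.5182 -9.3262 29.2496] turn-first cm [ 1.491  23.4788 19.7824]
```

>>> arm_command(
  series=[
    [[0,0,0,0,-1,3,0.45],[0,0,0,0,-1.4,4.3,0.45],[0,0,0,0,-1.4,4.3,0.45],[0,0,0,0,-1.4,4.3,0.45],[0,0,0,0,-1.4,4.3,0.45],[0,0,0,0,-1.3,4.2,0.45],[0,0,0,0,-0.9,3,0.45],[0,0,0,0,-0.5,1.5,0.45],[0,0,0,0,0,0,0.45]],
  ],
)

```text
time: 24.95
tool_pos: [0.4991, -0.1691, 0.1148]
tcp_rot: [1.243, 1.186, -1.238]
wrist_force: [0.2, -0.0, 0.0]
width: 0.449
```

>>> arm_command(
  series=[
    [[0.13,0,0,-0.1,0,0,0.45],[0.13,0,0,-0.1,0,0,0.45],[0.13,0,0,-0.1,0,0,0.45],[0.13,0,0,-0.1,0,0,0.45],[0.13,0,0,-0.1,0,0,0.45],[0.13,0,0,-0.1,0,0,0.45],[0.13,0,0,-0.1,0,0,0.45],[0.13,0,0,-0.1,0,0,0.45],[0.1,0,0,-0.1,0,0,0.45],[0,0,0,0,0,0,0.45]],
  ],
)

```text
time: 25.95
tool_pos: [0.499, -0.1612, 0.1205]
tcp_rot: [2.039, 0.359, -2.036]
wrist_force: [1.1, 0.1, 0.8]
width: 0.448
```

```bash
python3 go.py 0.5015 -0.1643 0.07 "0.344-np.pi/2";python3 - <<'E'
from h import *
p,d=bot.read_camera("top"); cv2.imwrite("pics/t7.png",cv2.resize(p[135:285,70:440],None,fx=2,fy=2))
cv2.imwrite("pics/t7z.png",cv2.resize(p[135:215,160:265],None,fx=5,fy=5))
E
```

```text
t 25.95 pos [ 0.499  -0.1612  0.1205] q [-0.3635  0.1051  2.0529  0.0066  0.9855  0.8606] w 0.448 F [1.0598 0.0826 0.8399]
turn rad [-0.0009 -0.0022  0.0054] shift-first cm [ 5.0433  0.4027 -0.1251] turn-first cm [ 5.0452  0.3755 -0.1357]
```

View pics/t7.png

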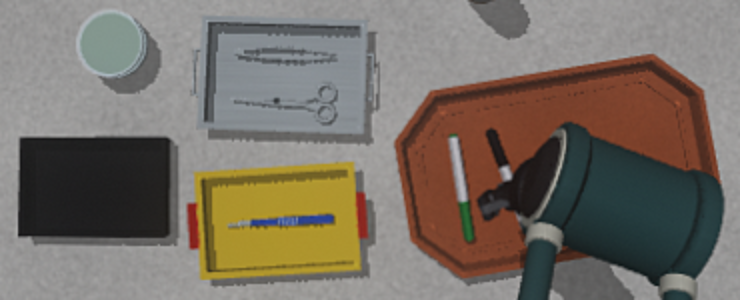

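View pics/t7z.png

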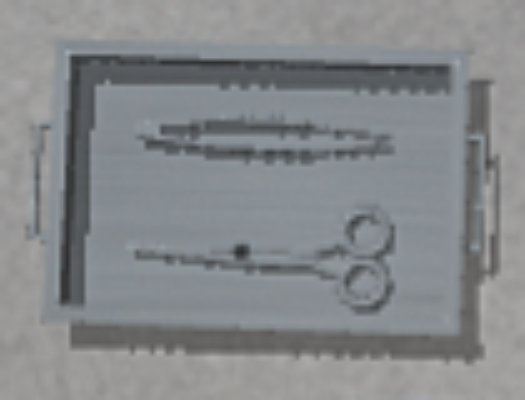

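>>> arm_command(
  series=[
    [[0,0,0.003,1,0.3,-0.1,0.45],[0,0,0,2.5,0,0,0.45],[0,0,0,2.5,0,0,0.45],[0,0,0,1.2,0,0,0.45],[0,0,0,0.5,0,0,0.45],[0,0,0,0,0,0,0.45]],
  ],
)

```text
time: 26.6
tool_pos: [0.5022, -0.1626, 0.039]
tcp_rot: [2.031, 0.367, -2.026]
wrist_force: [0.2, 0.3, 0.1]
width: 0.449
```

```bash
python3 go.py 0.5015 -0.1643 0.027 "0.344-np.pi/2"
```

```text
t 26.6 pos [ 0.5022 -0.1626  0.039 ] q [-0.3622  0.2226  2.097   0.0043  0.8207  0.8495] w 0.449 F [0.2056 0.2828 0.0651]
turn rad [ 0.0122 -0.003   0.0016] shift-first cm [1.1957 0.1406 0.13  ] turn-first cm [1.1963 0.1402 0.1247]
```

>>> arm_command(
  series=[
    [[0.01,0,0,0.6,0.1,0.1,0.45],[0,0,0,0.5,0,0,0.45],[0,0,0,0.1,0,0,0.3],[0,0,0,0,0,0,0],[0,0,0,0,0,0,0],[0,0,0,0,0,0,0]],
  ],
)

```text
time: 27.2
tool_pos: [0.5042, -0.165, 0.0291]
tcp_rot: [2.041, 0.354, -2.025]
wrist_force: [0.6, -0.2, -0.8]
width: 0.155
```

```bash
python3 go.py 0.5015 -0.1643 0.027 "0.344-np.pi/2"
```

```text
t 27.2 pos [ 0.5042 -0.165   0.0291] q [-0.3653  0.2394  2.0996  0.0044  0.7957  0.8567] w 0.155 F [ 0.6329 -0.2433 -0.8491]
turn rad [ 0.0018 -0.0073 -0.0021] shift-first cm [ 0.2047 -0.1609  0.2272] turn-first cm [ 0.2067 -0.1601  0.226 ]
```

>>> arm_command(
  series=[
    [[0,0,0,-0.8,0,0,0],[0,0,0,-1.5,0,0,0],[0,0,0,-2.5,0,0,0],[0,0,0,-3,0,0,0],[0,0,0,-1.5,0,0,0],[0,0,0,0,0,0,0]],
  ],
)

```text
time: 27.8
tool_pos: [0.5032, -0.1649, 0.1278]
tcp_rot: [2.041, 0.354, -2.025]
wrist_force: [0.1, 0.0, 0.3]
width: 0.151
```

```bash
python3 go.py 0.5205 0.390 0.12 "0.002"
```

```text
t 27.8 pos [ 0.5032 -0.1649  0.1278] q [-0.3657  0.1004  2.0424  0.0038  0.9918  0.8571] w 0.151 F [0.1124 0.0144 0.2851]
turn rad [-1.2268 -0.0051 -0.0064] shift-first cm [  0.8224 -51.6214 -20.4375] turn-first cm [  0.7843   1.8396 -55.49  ]
```

>>> arm_command(
  series=[
    [[0,0,0,0,-3,-1.2,0],[0,0,0,0,-4.4,-1.7,0],[0,0,0,0,-4.4,-1.7,0],[0,0,0,0,-4.4,-1.7,0],[0,0,0,0,-4.4,-1.7,0],[0,0,0,0,-4.4,-1.7,0],[0,0,0,0,-4.4,-1.7,0],[0,0,0,0,-4.4,-1.7,0],[0,0,0,0,-4.4,-1.7,0],[0,0,0,0,-4.4,-1.7,0]],
  ],
)

```text
time: 28.8
tool_pos: [0.5146, 0.3013, 0.124]
tcp_rot: [2.046, 0.338, -2.028]
wrist_force: [0.8, -0.6, 0.2]
width: 0.155
```

>>> arm_command(
  series=[
    [[0,0,0,-0.5,-4,-1.6,0],[0,0,0,-0.5,-3,-1.2,0],[-0.13,0,0,-0.1,0,0,0],[-0.13,0,0,-0.1,0,0,0],[-0.13,0,0,-0.1,0,0,0],[-0.13,0,0,-0.1,0,0,0],[-0.13,0,0,-0.1,0,0,0],[-0.13,0,0,-0.1,0,0,0],[-0.13,0,0,-0.1,0,0,0],[-0.13,0,0,-0.1,0,0,0]],
  ],
)

```text
time: 29.8
tool_pos: [0.5109, 0.3868, 0.131]
tcp_rot: [1.306, 1.131, -1.319]
wrist_force: [0.3, 0.0, 0.1]
width: 0.158
```

```bash
python3 go.py 0.5205 0.390 0.08 "0.002"
```

```text
t 29.8 pos [0.5109 0.3868 0.131 ] q [ 0.6128  0.3026  1.7909 -0.0084  1.0547  0.7605] w 0.158 F [0.2983 0.0007 0.1192]
turn rad [-0.1455  0.0098  0.0004] shift-first cm [ 5.0966  0.9061 -0.509 ] turn-first cm [ 5.1011  0.9644 -0.3228]
```

>>> arm_command(
  series=[
    [[-0.13,0.006,0,1,0.6,-0.2,0],[0,0,0,2,0,0,0],[0,0,0,2,0,0,0],[0,0,0,0,0,0,0]],
  ],
)

```text
time: 30.2
tool_pos: [0.5161, 0.387, 0.0772]
tcp_rot: [1.208, 1.206, -1.217]
wrist_force: [-0.9, -0.1, -0.2]
width: 0.153
```

```bash
python3 go.py 0.5205 0.390 0.0281 "0.002"
```

```text
t 30.2 pos [0.5161 0.387  0.0772] q [ 0.6061  0.3671  1.8164 -0.003   0.9629  0.6121] w 0.153 F [-0.9251 -0.104  -0.1994]
turn rad [-0.0063  0.0047  0.0026] shift-first cm [ 4.9081  0.4551 -0.3249] turn-first cm [ 4.9107  0.4444 -0.2988]
```

>>> arm_command(
  series=[
    [[-0.003,0.003,0.002,1,0.4,-0.3,0],[0,0,0,2,0,0,0],[0,0,0,1,0,0,0],[0,0,0,0,0,0,0]],
  ],
)

```text
time: 30.6
tool_pos: [0.5214, 0.391, 0.0362]
tcp_rot: [1.21, 1.208, -1.209]
wrist_force: [-0.1, -0.6, 1.5]
width: 0.153
```

```bash
python3 go.py 0.5205 0.390 0.0281 "0.002";python3 - <<'E'
from h import *
p,d=bot.read_camera("scene"); cv2.imwrite("pics/s8.png",cv2.resize(p[70:220,200:400],None,fx=3,fy=3))
E
```

```text
t 30.6 pos [0.5214 0.391  0.0362] q [ 0.6056  0.4247  1.8244 -0.0012  0.8916  0.6073] w 0.153 F [-0.1105 -0.5573  1.5416]
turn rad [-0.0029  0.0003 -0.0012] shift-first cm [ 0.8108 -0.0903  0.095 ] turn-first cm [ 0.8109 -0.0896  0.095 ]
```

View pics/s8.png

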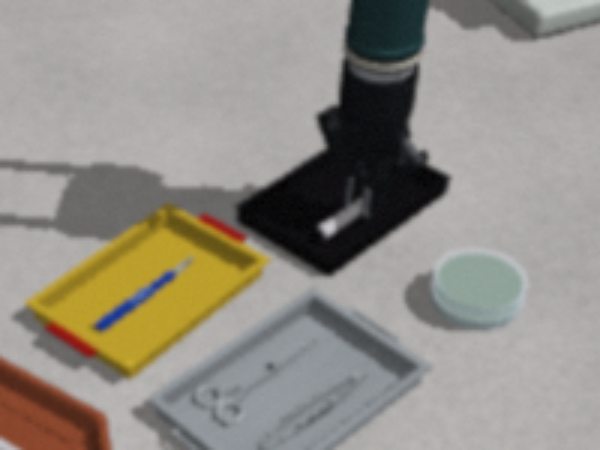

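>>> arm_command(
  series=[
    [[0,0,0,0.4,-0.05,0.05,0],[0,0,0,0.3,0,0,0],[0,0,0,0.1,0,0,0]],
  ],
)

```text
time: 30.95
tool_pos: [0.5228, 0.3918, 0.031]
tcp_rot: [1.214, 1.207, -1.205]
wrist_force: [0.8, -0.3, -0.1]
width: 0.158
```

```bash
python3 go.py 0.5205 0.390 0.0281 "0.002"
```

```text
t 30.95 pos [0.5228 0.3918 0.031 ] q [ 0.6055  0.4315  1.8264 -0.0012  0.8778  0.6071] w 0.158 F [ 0.7597 -0.3321 -0.1145]
turn rad [-0.0029 -0.0026 -0.0054] shift-first cm [ 0.2851 -0.2342  0.1845] turn-first cm [ 0.2869 -0.2332  0.1831]
```

>>> arm_command(
  series=[
    [[0,-0.002,-0.004,0.1,-0.15,0.1,0],[0,0,0,0.1,0,0,0]],
  ],
)

```text
time: 31.15
tool_pos: [0.5217, 0.3911, 0.0298]
tcp_rot: [1.212, 1.208, -1.207]
wrist_force: [-0.6, -0.7, 0.0]
width: 0.156
```

```bash
python3 go.py 0.5205 0.390 0.0281 "0.002"
```

```text
t 31.15 pos [0.5217 0.3911 0.0298] q [ 0.6052  0.4326  1.8274 -0.0003  0.8789  0.6062] w 0.156 F [-0.5857 -0.718   0.0494]
turn rad [-0.0029 -0.0014 -0.0023] shift-first cm [ 0.169  -0.1246  0.1127] turn-first cm [ 0.1694 -0.1245  0.1121]
```

>>> arm_command(
  series=[
    [[0,0,0,0.12,0,0,0],[0,0,0,0.1,0,0,0]],
  ],
)

```text
time: 31.35
tool_pos: [0.522, 0.3913, 0.0279]
tcp_rot: [1.213, 1.208, -1.207]
wrist_force: [0.9, -0.0, 0.1]
width: 0.154
```

```bash
python3 go.py 0.5205 0.390 0.0281 "0.002"
```

```text
t 31.35 pos [0.522  0.3913 0.0279] q [ 0.6052  0.4351  1.828  -0.0003  0.875   0.6062] w 0.154 F [ 0.8931 -0.0281  0.0843]
turn rad [-0.0029 -0.0018 -0.0029] shift-first cm [-0.0232 -0.1459  0.1289] turn-first cm [-0.0225 -0.1463  0.1285]
```

>>> arm_command(
  series=[
    [[0,0,0,0,0,0,0.28],[0,0,0,0,0,0,0.28],[0,0,0,-0.5,0,0,0.28],[0,0,0,-2,0,0,0.28],[0,0,0,-3,0,0,0.4],[0,0,0,-3,0,0,0.45],[0,0,0,0,0,0,0.45]],
  ],
)

```text
time: 32.05
tool_pos: [0.521, 0.3907, 0.1154]
tcp_rot: [1.21, 1.209, -1.209]
wrist_force: [0.7, 0.9, 0.9]
width: 0.451
```

```bash
python3 go.py 0.4913 -0.101 0.10 "0.152-np.pi/2"
```

```text
t 32.05 pos [0.521  0.3907 0.1154] q [ 0.6052  0.3325  1.7832 -0.0002  1.0254  0.6062] w 0.451 F [0.7075 0.9175 0.9038]
turn rad [ 1.4179 -0.0005 -0.0003] shift-first cm [ 1.5331 -2.9312 49.1703] turn-first cm [ 1.5407 48.1507 10.3826]
```

>>> arm_command(
  series=[
    [[0,0,0,0,-0.2,3,0.45],[0,0,0,0,-0.3,4.7,0.45],[0,0,0,0,-0.3,4.7,0.45],[0,0,0,0,-0.3,4.7,0.45],[0,0,0,0,-0.3,4.7,0.45],[0,0,0,0,-0.3,4.7,0.45],[0,0,0,0,-0.3,4.7,0.45],[0,0,0,0,-0.3,4.7,0.45],[0,0,0,0,-0.3,4.7,0.45],[0,0,0,0,-0.3,4.7,0.45]],
  ],
)

```text
time: 33.05
tool_pos: [0.4919, -0.0708, 0.1139]
tcp_rot: [1.208, 1.213, -1.193]
wrist_force: [0.5, -0.4, -0.2]
width: 0.452
```

>>> arm_command(
  series=[
    [[0,0,0,-0.2,0,3,0.45],[0.14,0,0,-0.1,0,0,0.45],[0.14,0,0,-0.1,0,0,0.45],[0.14,0,0,-0.1,0,0,0.45],[0.14,0,0,-0.1,0,0,0.45],[0.14,0,0,-0.1,0,0,0.45],[0.14,0,0,-0.1,0,0,0.45],[0.14,0,0,-0.1,0,0,0.45],[0.14,0,0,-0.1,0,0,0.45],[0.14,0,0,-0.1,0,0,0.45]],
  ],
)

```text
time: 34.05
tool_pos: [0.4869, -0.1095, 0.1209]
tcp_rot: [2.087, 0.277, -2.082]
wrist_force: [0.1, -0.2, -0.2]
width: 0.448
```

```bash
python3 go.py 0.4913 -0.101 0.07 "0.152-np.pi/2"; python3 - <<'E'
from h import *
p,d=bot.read_camera("top"); cv2.imwrite("pics/t9.png",cv2.resize(p[135:285,70:440],None,fx=2,fy=2))
cv2.imwrite("t9_raw.png",p)
E
```

```text
t 34.05 pos [ 0.4869 -0.1095  0.1209] q [-0.2743  0.0562  2.1051  0.0059  0.9801  1.0334] w 0.448 F [ 0.0903 -0.1794 -0.1786]
turn rad [ 0.1078 -0.0025  0.0043] shift-first cm [ 5.0961 -0.6857 -0.6241] turn-first cm [ 5.0915 -0.7712 -0.5584]
```

View pics/t9.png

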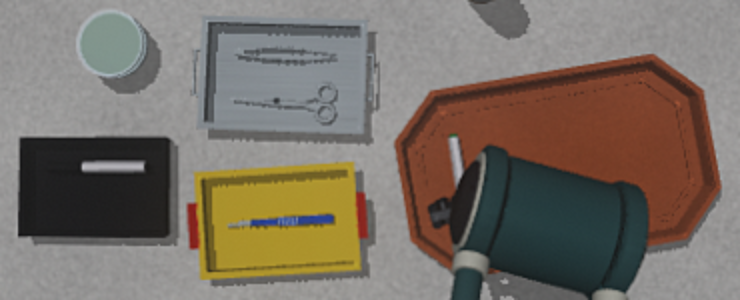

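>>> arm_command(
  series=[
    [[0.1,0,0.003,1,-0.5,-0.5,0.45],[0,0,0,2.5,0,0,0.45],[0,0,0,2.3,0,0,0.45],[0,0,0,1,0,0,0.45],[0,0,0,0,0,0,0.45]],
  ],
)

```text
time: 34.6
tool_pos: [0.4913, -0.1032, 0.0513]
tcp_rot: [2.142, 0.174, -2.133]
wrist_force: [-0.3, 0.5, -0.3]
width: 0.447
```

```bash
python3 go.py 0.4913 -0.101 0.027 "0.152-np.pi/2"
```

```text
t 34.6 pos [ 0.4913 -0.1032  0.0513] q [-0.258   0.1582  2.1468  0.0029  0.8326  1.1494] w 0.447 F [-0.2562  0.5027 -0.2705]
turn rad [ 0.0094 -0.0045  0.0003] shift-first cm [ 2.4328 -0.213  -0.0282] turn-first cm [ 2.4326 -0.2141 -0.0371]
```

>>> arm_command(
  series=[
    [[0.007,-0.003,0,1,-0.2,0,0.45],[0,0,0,1,0,0,0.45],[0,0,0,0.5,0,0,0.45],[0,0,0,0,0,0,0.45]],
  ],
)

```text
time: 35.0
tool_pos: [0.4925, -0.1014, 0.0262]
tcp_rot: [2.144, 0.167, -2.136]
wrist_force: [0.6, 0.3, -0.4]
width: 0.448
```

```bash
python3 go.py 0.4913 -0.101 0.027 "0.152-np.pi/2"
```

```text
t 35.0 pos [ 0.4925 -0.1014  0.0262] q [-0.2532  0.2002  2.1568  0.0011  0.7806  1.161 ] w 0.448 F [ 0.6484  0.308  -0.3534]
turn rad [ 0.0038 -0.004  -0.0008] shift-first cm [-0.0805 -0.0617  0.1097] turn-first cm [-0.08   -0.0614  0.1102]
```

>>> arm_command(
  series=[
    [[0,0,0,-0.2,0,0,0.45],[0,0,0,0,0,0,0.2],[0,0,0,0,0,0,0],[0,0,0,0,0,0,0],[0,0,0,0,0,0,0]],
  ],
)

```text
time: 35.5
tool_pos: [0.4938, -0.1019, 0.0299]
tcp_rot: [2.147, 0.166, -2.132]
wrist_force: [0.1, -0.1, -0.2]
width: 0.149
```

>>> arm_command(
  series=[
    [[0,0,0,-0.8,0,0,0],[0,0,0,-1.5,0,0,0],[0,0,0,-2.5,0,0,0],[0,0,0,-3,0,0,0],[0,0,0,-1.5,0,0,0],[0,0,0,0,0,0,0]],
  ],
)

```text
time: 36.1
tool_pos: [0.4924, -0.1016, 0.1279]
tcp_rot: [2.145, 0.166, -2.134]
wrist_force: [1.3, -0.2, 0.1]
width: 0.157
```

```bash
python3 go.py 0.4685 0.390 0.12 "0.002"
```

```text
t 36.1 pos [ 0.4924 -0.1016  0.1279] q [-0.2535  0.0514  2.0954  0.0009  0.9894  1.1607] w 0.157 F [ 1.2947 -0.1832  0.1354]
turn rad [-1.4167 -0.0033 -0.0049] shift-first cm [  0.7454 -48.9339  -5.276 ] turn-first cm [  0.7879  -2.2907 -49.1635]
```

>>> arm_command(
  series=[
    [[0,0,0,0,-3,-0.3,0],[0,0,0,0,-4.6,-0.5,0],[0,0,0,0,-4.6,-0.5,0],[0,0,0,0,-4.6,-0.5,0],[0,0,0,0,-4.6,-0.5,0],[0,0,0,0,-4.6,-0.5,0],[0,0,0,0,-4.6,-0.5,0],[0,0,0,0,-4.6,-0.5,0],[0,0,0,0,-4.6,-0.5,0],[0,0,0,0,-4.6,-0.5,0]],
  ],
)

```text
time: 37.1
tool_pos: [0.4702, 0.3538, 0.1223]
tcp_rot: [2.149, 0.149, -2.137]
wrist_force: [1.3, -0.1, 0.4]
width: 0.154
```

>>> arm_command(
  series=[
    [[0,0,0,-0.5,-4,-0.5,0],[-0.14,0,0,-0.1,0,0,0],[-0.14,0,0,-0.1,0,0,0],[-0.14,0,0,-0.1,0,0,0],[-0.14,0,0,-0.1,0,0,0],[-0.14,0,0,-0.1,0,0,0],[-0.14,0,0,-0.1,0,0,0],[-0.14,0,0,-0.1,0,0,0],[-0.14,0,0,-0.1,0,0,0],[-0.14,0,0,-0.1,0,0,0]],
  ],
)

```text
time: 38.1
tool_pos: [0.4618, 0.4012, 0.1244]
tcp_rot: [1.274, 1.152, -1.296]
wrist_force: [-0.8, -0.4, 0.0]
width: 0.152
```

```bash
python3 go.py 0.4685 0.390 0.08 "0.002"
```

```text
t 38.1 pos [0.4618 0.4012 0.1244] q [ 0.678   0.2627  1.8562 -0.0076  1.0355  0.787 ] w 0.152 F [-0.8363 -0.3741  0.0231]
turn rad [-0.1071  0.0134  0.0052] shift-first cm [4.4474 0.8011 0.9856] turn-first cm [4.4371 0.6651 1.1235]
```

>>> arm_command(
  series=[
    [[-0.1,0.009,0.003,1,0.5,0.7,0],[0,0,0,2,0,0,0],[0,0,0,2,0,0,0],[0,0,0,0,0,0,0]],
  ],
)

```text
time: 38.5
tool_pos: [0.4648, 0.3923, 0.0704]
tcp_rot: [1.201, 1.21, -1.213]
wrist_force: [-1.7, -0.2, -1.2]
width: 0.157
```

```bash
python3 go.py 0.4685 0.390 0.0289 "0.002"
```

```text
t 38.5 pos [0.4648 0.3923 0.0704] q [ 0.6611  0.3158  1.9019 -0.0021  0.9308  0.6591] w 0.157 F [-1.7189 -0.2435 -1.1961]
turn rad [0.0012 0.0056 0.0044] shift-first cm [4.1484 0.3926 0.2114] turn-first cm [4.1489 0.3745 0.234 ]
```

>>> arm_command(
  series=[
    [[0,0.004,0.003,1,0.3,0.2,0],[0,0,0,1.5,0,0,0],[0,0,0,0.8,0,0,0],[0,0,0,0,0,0,0]],
  ],
)

```text
time: 38.9
tool_pos: [0.4681, 0.3902, 0.0351]
tcp_rot: [1.205, 1.211, -1.208]
wrist_force: [0.7, -0.0, -0.4]
width: 0.155
```

```bash
python3 go.py 0.4685 0.390 0.0289 "0.002"
```

```text
t 38.9 pos [0.4681 0.3902 0.0351] q [ 0.6541  0.361   1.9196 -0.0003  0.8627  0.6513] w 0.155 F [ 0.7099 -0.0131 -0.4009]
turn rad [0.0011 0.0012 0.0012] shift-first cm [0.6178 0.0446 0.0151] turn-first cm [0.6178 0.0439 0.0158]
```

>>> arm_command(
  series=[
    [[0,0,0,0.3,0,0,0],[0,0,0,0.2,0,0,0],[0,0,0,0.1,0,0,0]],
  ],
)

```text
time: 39.2
tool_pos: [0.4688, 0.3908, 0.0295]
tcp_rot: [1.207, 1.21, -1.207]
wrist_force: [0.5, -0.5, -0.7]
width: 0.153
```

```bash
python3 go.py 0.4685 0.390 0.0289 "0.002"
```

```text
t 39.2 pos [0.4688 0.3908 0.0295] q [ 0.6543  0.3693  1.9208 -0.0003  0.8515  0.6513] w 0.153 F [ 0.5367 -0.4737 -0.7268]
turn rad [ 0.0011  0.0002 -0.0001] shift-first cm [ 0.0571 -0.026   0.0816] turn-first cm [ 0.0571 -0.0259  0.0816]
```

Release, lift, then retreat clear for a check.

>>> arm_command(
  series=[
    [[0,0,0,0.06,0,0,0],[0,0,0,0,0,0,0.28],[0,0,0,0,0,0,0.28],[0,0,0,-0.5,0,0,0.28],[0,0,0,-2,0,0,0.28],[0,0,0,-3,0,0,0.4],[0,0,0,-4,0,0,0.45],[0,0,0,-4,0,0,0.45],[0,0,0,-4,0,0,0.45],[0,0,0,0,0,0,0.45]],
  ],
)

```text
time: 40.2
tool_pos: [0.4684, 0.3908, 0.2127]
tcp_rot: [1.207, 1.211, -1.207]
wrist_force: [-0.1, 0.5, 2.0]
width: 0.449
```

>>> arm_command(
  series=[
    [[0,0,0,0,0,4,0.45],[0,0,0,0,0,4.8,0.45],[0,0,0,0,0,4.8,0.45],[0,0,0,0,0,4.8,0.45],[0,0,0,0,0,4.8,0.45],[0,0,0,0,0,4.8,0.45],[0,0,0,0,0,4.8,0.45],[0,0,0,0,0,4.8,0.45],[0,0,0,0,0,4.8,0.45],[0,0,0,0,0,3,0.45]],
  ],
)

```text
time: 41.2
tool_pos: [0.4718, -0.0733, 0.2156]
tcp_rot: [1.209, 1.21, -1.186]
wrist_force: [0.8, 0.0, 0.4]
width: 0.455
```

```bash
python3 - <<'E'
from h import *
p,d=bot.read_camera("top"); cv2.imwrite("pics/t10.png",cv2.resize(p[100:300,70:440],None,fx=2.1,fy=2.1))
q=p[195:265,70:170].astype(float); cv2.imwrite("pics/t10z.png",cv2.resize(np.clip(q*2.5,0,255).astype(np.uint8),None,fx=6,fy=6))
p,d=bot.read_camera("scene"); cv2.imwrite("pics/s10.png",cv2.resize(p[90:250,180:400],None,fx=3.3,fy=3.3)); print(bot.read_state()["time"],bot.read_state()["joint_vel"])
E
```

```text
41.3 [ 0.0624 -0.0022  0.0072  0.0434  0.0101  0.0523]
```

View pics/t10.png

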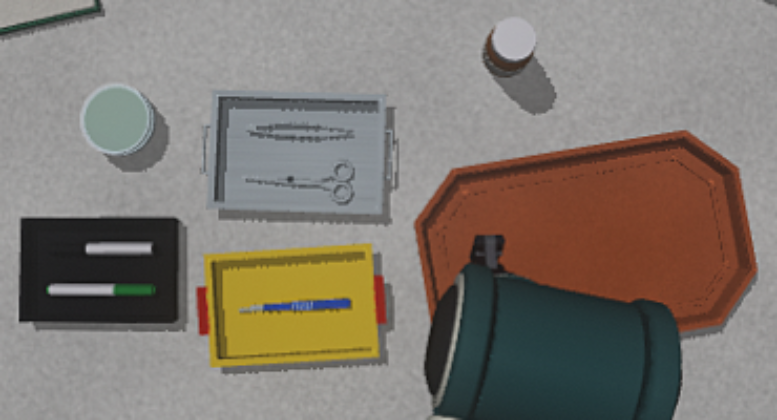

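View pics/t10z.png

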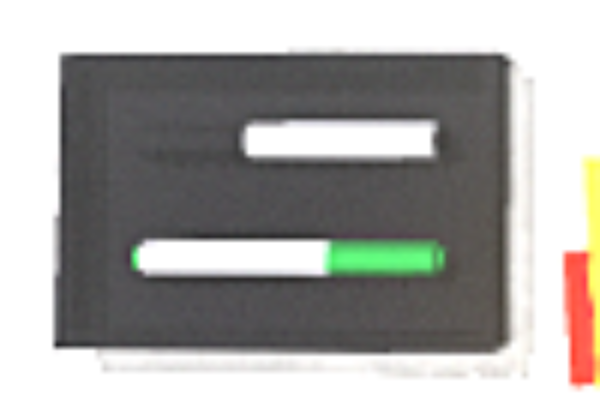

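View pics/s10.png

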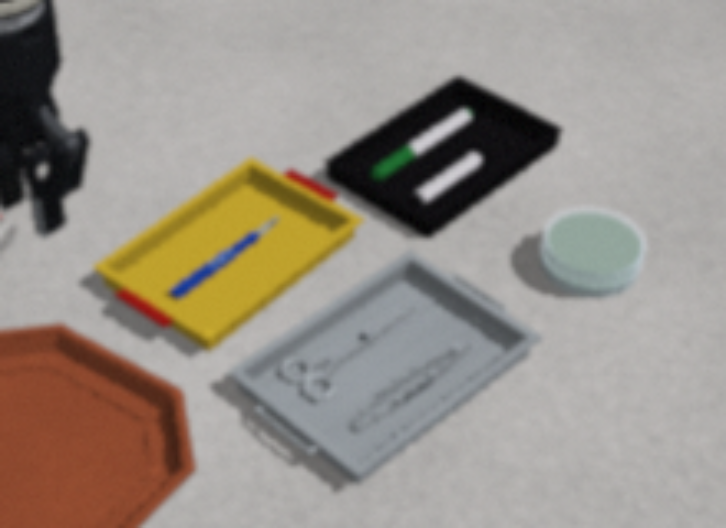

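All five things lie flat in their trays and side by side. The orange tray looks empty, and the jar and dishes haven't moved. I'll let the arm settle, then hand in.

>>> arm_command(
  series=[
    [[0,0,0,0,0,0,0.45],[0,0,0,0,0,0,0.45]],
  ],
)

```text
time: 41.5
tool_pos: [0.4716, -0.0738, 0.2153]
tcp_rot: [1.213, 1.208, -1.19]
wrist_force: [-0.6, 0.5, 1.3]
width: 0.451
```

```bash
python3 - <<'E'
from workcell import bot
print(bot.finish_job()); print(bot.read_state()["time"])
E
```

```text
the job is handed in; nothing more can be done
None
the job is handed in; nothing more can be done
```

The orange tray is cleared and the job is handed in at about 41.5 s of the 118 s allowed. I moved the scalpel to the yellow sharps tray first. The forceps and then the scissors went into the steel tray, and the black and then the green marker into the pen tray. Each was lowered to about floor height before release.

The last pictures from both cameras show each item lying flat in its tray, apart from its neighbours and clear of the walls. The specimen jar and petri dishes appear unmoved, and the gripper was empty and clear at z = 0.215 m. Wrist force readings stayed at about 2 N or less.

Some checks were weaker or disagreed:
- **Tray sizes:** the rim measurements came out 2 to 11 mm larger than the stated tray sizes. I relied only on the tray centres and left margin at the walls.
- **Black cap:** it is barely visible against the black tray, so I judged that marker's position from its white part.
- **Orange tray:** the arm hid part of it in the last top picture. All five items that were in it are accounted for in the other trays.

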